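Find the wobbly locating pin on the board jig

ROBOT

A 7-joint arm with a two-finger parallel gripper is mounted at the origin on the work surface. World frame = base frame: x ahead of the robot, y to its left, z up, the work surface at z = 0. Lengths are in m, angles in rad, forces in N, time in s.
With the tool pointing down it reaches from about 0.425 to 0.925 m from the base axis. Payload 6.8 kg.
Tool frame: the origin (TCP) lies between the finger pads; the fingertips stand r.tip_reach ahead of it and the grasp point (between the pads) lies 11 mm behind it (r.tip_reach is the distance from the TCP to the fingertips, in m); z points along the fingers, y is the direction in which the jaws open and shut (so a half turn about z gives the same grasp; the last joint's range is limited). The gripper opens to 85 mm and grips with 20 to 120 N. Pads are 22 mm wide; open, the fingers measure 114 mm over their backs; the gripper's body (76 mm by 85 mm) begins 54 mm behind the grasp point. The pads swing forward as they close: fully open they stand 13 mm farther back than shut.
Start: joints at [0.997, 0.477, 0.022, 1.555, -0.011, 1.109, -0.083], TCP at [0.303, -0.603, 0.201] pointing down, gripper open.
Joint ranges: [-2.96, 2.96], [-0.34, 2.1], [-1.41, 1.46], [0.24, 2.44], [-1.37, 4.51], [0.17, 1.92], [-2.96, 2.96]. Speed limits (rad/s): [2.39, 2.39, 3.14, 3.14, 3.14, 3.14, 3.14].

INTERFACE

Orientations are given as a rotation vector (axis times angle).
In Python, from bench import r, eyes, spotter gives the robot as it stands.
- The arm moves only by the tool carry_out, never from a script. Its argument "series" is text: rows parted by semicolons, each of 5 numbers parted by spaces: the shift along the tool's x, y, z in cm, then the turn about the tool's z in rad, then the opening, from 0 (shut) to 1 (fully open). In form: x y z yaw gripper; .... A call has 1 to 8 rows; each row shifts and turns the commanded pose from where the row before left it, along the tool's axes as they then stand; what a row does not reach is not made up. A row lasts 1/8 s, in which the tool goes at most 62.5 mm and 10.7 degrees, less where a joint would pass 70% of its speed; a pose out of reach is approached as far as the arm can. A call with a gripper value outside its range is refused whole. The fingers move at their own pace and stop on an object; "grip_force" is the grip in N (left out, the last holds). Time passes only in rows, so rows that do not move let the fingers close. It gives the time, the measured TCP pose, the force and the opening at its end, in the units of the state.
- r.get_obs(): the state, without advancing time (a new reading comes with each control period).
- eyes.grab_frame(name): name is "scene" or "top"; returns a dict with "color" (384x512x3 uint8, blue, green, red), "intrinsics" (3x3 intrinsics, pixels), "R" (3x3) and "t" (3): a world point X has camera coordinates R X + t. Camera axes: x right, y down, z forward; pixel columns grow to the right and rows downward; lengths in m; the calibration is good to about 2 mm. A picture is of the moment at which its call begins. There is no depth.
- r.hand_in(): hands the job in, once; it reports no verdict.
Trained networks look in a picture, given as the dict that the camera call returned (one of the last four; its "shot" number tells which), for a name from the list of things; names that differ only in an ending like _2 or _b are one class to them, and where a whole thing is asked for, a point or a joint stands for the part that bears it (a point fixed in the world has none). Each returns a list of dicts, best first, with "confidence" (0 to 1); they miss things now and then, are a little off and sometimes report something else, mostly with a low value. They report only what shows in the picture. A call takes as long as a camera call. They do not tell look-alikes from the thing itself.
- spotter.search_frame(picture, query): "uv" ([column, row] in pixels, amid what is visible of it).
- spotter.trace(picture, query): "pixels" (384x512 bool, what is visible of it) and "uv" ([column, row] in pixels, amid what is visible of it).
- spotter.mark_of(picture, query): "uv" ([column, row] in pixels: a listed point, or the origin of a listed thing).
The state is a dict: "clock": time; "joints": joint angles; "qvel": joint speeds; "tau": joint torques, N m; "tcp_pos": TCP position; "orientation": TCP orientation; "contact_force": force on the tool from outside, world axes, zero at the start; "moment": the same for the moment, N m; "grip_width": finger opening in m.
Only numpy, scipy, OpenCV 4.12 (cv2) and the standard library are available. Lean on these libraries where they do the work, as an engineer would, in place of code of your own. Each camera call takes 0.05 s, during which the arm holds its last target.

TASK

One of the three locating pins on the board jig sits loose in its worn bush. Feel for it: grip a pin and rock it gently along the row, to the left and then to the right, as far as it will go without forcing; when you have found the loose one, lift it straight out and lower it gently into the empty hole of the wooden rack, upright with its flange flat on the rack. Do not force or pull up the two sound pins, do not drop the pin, and leave everything else where it is.

Things in the scene. Friction and masses are not known exactly. Their poses are not given: they have to be found in the camera images.
- jig: fixed board-holding jig: aluminium plate 230 x 330 x 8 mm, a green laptop board on its far part (under 35 mm tall), three bush blocks in a row along its near part, 110 mm apart; one bush, any of the three, is worn. Origin under the middle bush at table height; y along the row to the left, x away from the robot. Over 16 N between pin and bush does damage: push with 3 or 4 N (leverage makes it more at the bush).
- pin_left: steel locating pin, starts in the left-hand (+y) bush. Origin on its axis at the underside of its flange; z up along the pin. Above the origin: flange 50 mm dia, 4 mm thick, then a round grip 20 mm dia up to 50 mm. Below, hidden while seated: shank 11 mm dia down to 22 mm, tapered foot 18 mm dia from 22 to 30 mm below. About 140 g. All alike. A rocked pin may cant in the grip and stay jammed; let go, it drops flat.
- seat_left (a point): centre of the top of the left-hand (+y) bush (60 mm square steel block, top 48 mm above the table), where a seated pin's origin rests. Axes as the jig's. Sound bush: the pin shifts under 1 mm sideways, then stops hard; lifts 1 mm, then is caught. Worn bush: it slides freely 5 mm each way from the centre and lifts out by its weight alone. Flanges hide which.
- pin_mid: steel locating pin, starts in the middle bush. Origin on its axis at the underside of its flange; z up along the pin. Above the origin: flange 50 mm dia, 4 mm thick, then a round grip 20 mm dia up to 50 mm. Below, hidden while seated: shank 11 mm dia down to 22 mm, tapered foot 18 mm dia from 22 to 30 mm below. About 140 g. All alike. A rocked pin may cant in the grip and stay jammed; let go, it drops flat.
- seat_mid (a point): centre of the top of the middle bush (60 mm square steel block, top 48 mm above the table), where a seated pin's origin rests. Axes as the jig's. Sound bush: the pin shifts under 1 mm sideways, then stops hard; lifts 1 mm, then is caught. Worn bush: it slides freely 5 mm each way from the centre and lifts out by its weight alone. Flanges hide which.
- pin_right: steel locating pin, starts in the right-hand (-y) bush. Origin on its axis at the underside of its flange; z up along the pin. Above the origin: flange 50 mm dia, 4 mm thick, then a round grip 20 mm dia up to 50 mm. Below, hidden while seated: shank 11 mm dia down to 22 mm, tapered foot 18 mm dia from 22 to 30 mm below. About 140 g. All alike. A rocked pin may cant in the grip and stay jammed; let go, it drops flat.
- seat_right (a point): centre of the top of the right-hand (-y) bush (60 mm square steel block, top 48 mm above the table), where a seated pin's origin rests. Axes as the jig's. Sound bush: the pin shifts under 1 mm sideways, then stops hard; lifts 1 mm, then is caught. Worn bush: it slides freely 5 mm each way from the centre and lifts out by its weight alone. Flanges hide which.
- rack: fixed wooden parking block 64 x 120 mm and 45 mm tall; it has one empty square hole 27 mm wide and 39 mm deep, and beside it (63 mm towards the block's own -y) a brass stud 8 mm tall. Origin under its centre, y along its long side.
- park (a point): centre of the mouth of the rack's empty hole, 45 mm above the table: where the parked pin's origin comes to rest, its flange flat on the rack, shank and foot in the hole.
There are look-alikes about, which are no part of the job. What is shaped like the pin_left but yellow is not meant.

How it is judged:
By the outcome, as a careful person would: the job done as asked, in the order asked, and still so for the second after the job is handed in, with the robot touching nothing.
It also fails if it takes over 72 s, if anything falls off the work surface, if the arm or the gripper's body presses on something with over 40 N, if the wrist force passes 120 N, or if a joint passes its speed limit or range.

## Working session

There is one attempt and no reset: what is moved stays moved. The work goes in short steps, Python scripts to look and compute and a tool call to move; the robot and the scene stay as the last step left them, time stands still between calls to the robot, and variables do not carry over. Pictures are saved under pics/ and viewed, and the job is handed in when it is done.

Besides the shell and the picture viewer there is one more tool, called after "Request:" as a command line: name --argument value ..., lists and objects as JSON in quotes. carry_out: Moves the arm, as the interface text tells. Its arguments: {"type":"object","properties":{"series":{"type":"string"},"grip_force":{"type":"number"}},"required":["series"]}

```bash
ls; mkdir -p pics
python3 - <<'E'
from bench import r, eyes, spotter
import cv2,numpy as np
print(r.get_obs(), r.tip_reach)
for n in ["scene","top"]:
    f=eyes.grab_frame(n); cv2.imwrite(f"pics/{n}0.png",f["color"]); print(n,f["intrinsics"],f["R"],f["t"])
    for q in ["pin_left","seat_left","seat_mid","seat_right","rack","park","jig"]:
        print(q,[( [round(float(x)) for x in d["uv"]],round(d["confidence"],2)) for d in spotter.mark_of(f,q)])
E
```

```text
pics
{'clock': 0.0, 'joints': array([ 0.99688681,  0.47780776,  0.02233151,  1.55647099, -0.01146945,
        1.10929479, -0.08313477]), 'qvel': array([-0.00168179,  0.0006111 ,  0.00030701,  0.00087735, -0.00091568,
       -0.00030048, -0.00069341]), 'tau': array([ 2.22655312e-04, -5.96454442e+01,  1.60834897e+00, -2.81201828e+01,
        1.25969842e-02,  9.20534309e-03,  2.85419526e-05]), 'tcp_pos': array([ 0.30285663, -0.60250836,  0.20031224]), 'orientation': array([-3.05505601e+00, -7.24700389e-01,  9.16045241e-04]), 'contact_force': array([ 0.10189822, -0.12513506, -0.64909137]), 'moment': array([0.03423635, 0.01215959, 0.01862417]), 'grip_width': 0.08511302760478166} 0.008
scene [[357.67269095   0.         252.91833382]
 [  0.         357.67269095 196.09171285]
 [  0.           0.           1.        ]] [[-0.13671394  0.99056011  0.00999799]
 [ 0.79963688  0.11630939 -0.58911203]
 [-0.58471374 -0.07254507 -0.80798952]] [ 0.07217747 -0.35116817  1.15836814]
pin_left [([348, 212], 0.64), ([353, 180], 0.53)]
seat_left [([354, 212], 0.93)]
seat_mid []
seat_right [([254, 216], 0.9)]
rack [([148, 197], 0.64)]
park [([158, 187], 0.69)]
jig [([299, 227], 0.7)]
top [[394.58174658   0.         261.36549419]
 [  0.         394.58174658 189.89755754]
 [  0.           0.           1.        ]] [[-0.01109508 -0.99992679  0.00482932]
 [-0.97979912  0.00990707 -0.19973864]
 [ 0.19967617 -0.00694788 -0.97983731]] [8.21512793e-04 5.00578253e-01 8.81145412e-01]
pin_left [([158, 245], 0.81), ([171, 196], 0.74)]
seat_left [([167, 193], 0.76)]
seat_mid [([214, 183], 0.56), ([371, 198], 0.33)]
seat_right [([262, 174], 0.97)]
rack [([366, 198], 0.83)]
park [([360, 195], 0.73)]
jig [([216, 191], 0.9)]
```

Run:
```python
import cv2
for n in ["scene","top"]:
    a=cv2.imread(f"pics/{n}0.png"); cv2.imwrite(f"pics/{n}0b.png",cv2.resize(a,(800,600),interpolation=cv2.INTER_CUBIC))
```

```text
(no output)
```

View pics/scene0.png

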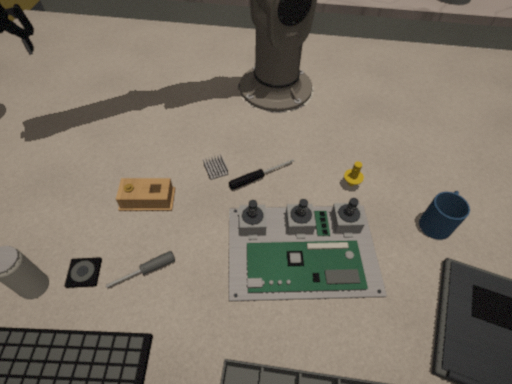

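View pics/top0.png

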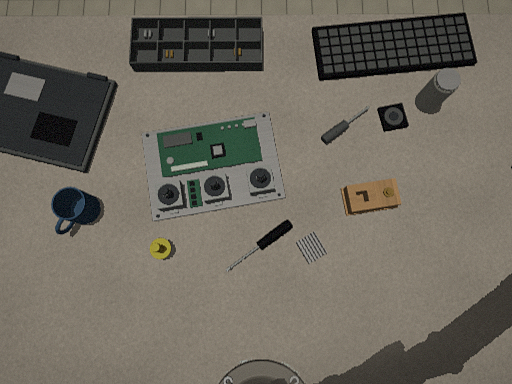

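```bash
cat > h.py <<'E'
import numpy as np,cv2
def ray(f,uv,z):
    K=f["intrinsics"];R=f["R"];t=f["t"]
    d=R.T@np.linalg.solve(K,[uv[0],uv[1],1.]);c=-R.T@t
    return c+d*(z-c[2])/d[2]
def proj(f,X):
    p=f["intrinsics"]@(f["R"]@np.asarray(X,float)+f["t"]);return p[:2]/p[2]
E
python3 - <<'E'
from bench import r, eyes, spotter
from h import *
fs={}
for n in ["scene","top"]:
    f=eyes.grab_frame(n); np.savez(f"cam_{n}.npz",K=f["intrinsics"],R=f["R"],t=f["t"])
    for q,z in [("pin_left",.048),("pin_mid",.048),("pin_right",.048),("seat_left",.048),("seat_mid",.048),("seat_right",.048),("park",.045),("rack",0),("jig",0)]:
        print(n,q,[(np.round(d["uv"],1).tolist(),np.round(ray(f,d["uv"],z)[:2],4).tolist(),round(d["confidence"],2)) for d in spotter.mark_of(f,q)])
    for d in spotter.trace(f,"pin_left"):
        m=d["pixels"].astype(np.uint8);ys,xs=np.nonzero(m)
        print(n,"trace",d["confidence"],xs.min(),xs.max(),ys.min(),ys.max(),d["uv"])
    c=f["color"]
    if n=="top":
        cv2.imwrite("pics/t_jig.png",cv2.resize(c[100:225,140:290],(780,650))[:600]); cv2.imwrite("pics/t_rack.png",cv2.resize(c[170:225,330:410],None,fx=9,fy=9,interpolation=cv2.INTER_CUBIC))
    else:
        cv2.imwrite("pics/s_jig.png",cv2.resize(c[190:245,225:380],None,fx=5,fy=5,interpolation=cv2.INTER_CUBIC)); cv2.imwrite("pics/s_rack.png",cv2.resize(c[170:220,110:180],None,fx=10,fy=10,interpolation=cv2.INTER_CUBIC))
E
```

```text
scene pin_left [([350.9, 179.2], [0.3905, 0.2226], 0.91), ([355.9, 209.2], [0.4785, 0.2319], 0.74), ([347.7, 212.9], [0.4915, 0.213], 0.6)]
scene pin_mid [([300.8, 214.8], [0.5121, 0.1071], 0.93)]
scene pin_right [([250.9, 215.6], [0.5304, -0.0048], 0.54)]
scene seat_left [([350.3, 212.4], [0.4893, 0.2189], 0.74)]
scene seat_mid []
scene seat_right [([252.6, 214.5], [0.527, -0.0014], 0.84)]
scene park [([158.0, 188.3], [0.4833, -0.2361], 0.86)]
scene rack [([148.4, 200.2], [0.4909, -0.2679], 0.69)]
scene jig [([297.2, 225.0], [0.5102, 0.1041], 0.76)]
scene trace 0.83 338 359 198 222 [350.7, 210.5]
scene trace 0.77 344 362 163 186 [352.2, 177.5]
scene trace 0.27 241 262 200 225 [250.2, 212.1]
top pin_left [([158.9, 246.5], [0.3707, 0.2324], 0.83), ([172.0, 191.8], [0.4986, 0.2067], 0.63)]
top pin_mid [([210.7, 183.5], [0.5178, 0.1156], 0.67)]
top pin_right [([258.6, 180.2], [0.5247, 0.0018], 0.9)]
top seat_left [([166.0, 192.7], [0.4966, 0.2207], 0.97)]
top seat_mid [([213.8, 185.8], [0.5121, 0.1082], 0.75)]
top seat_right [([256.8, 174.1], [0.5397, 0.006], 0.77)]
top park []
top rack [([368.4, 197.7], [0.4884, -0.2706], 0.95)]
top jig [([214.8, 192.2], [0.5062, 0.111], 0.72)]
top trace 0.75 150 170 238 258 [161.7, 246.2]
top trace 0.7 158 178 184 203 [170.8, 192.7]
```

View pics/t_jig.png

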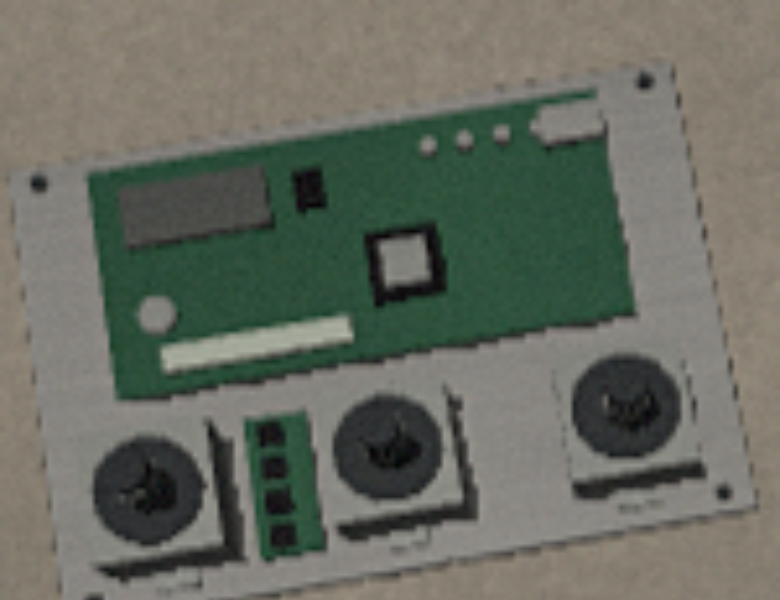

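View pics/s_jig.png

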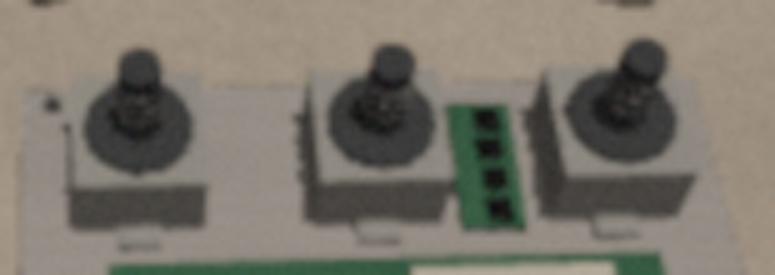

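View pics/t_rack.png

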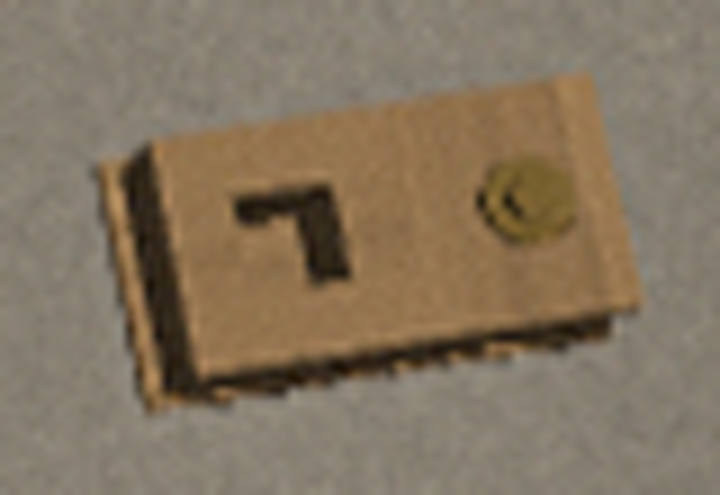

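View pics/s_rack.png

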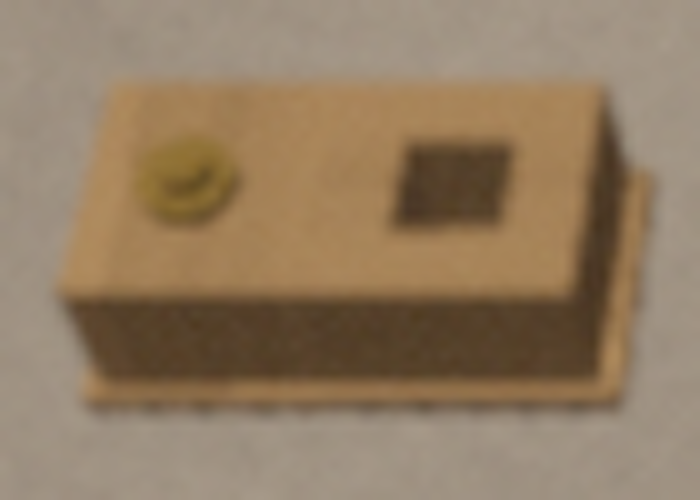

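Run:
```python
from h import *
C={n:dict(zip(("intrinsics","R","t"),[np.load(f"cam_{n}.npz")[k] for k in "KRt"])) for n in("scene","top")}
T={"L":(168.05,193.8),"M":(214.2,185.4),"R":(260.2,177.5)}
S={"L":(349.2,212.6),"M":(301.,213.4),"R":(252.,214.6)}
m={}
for k in T:
    a=ray(C["top"],T[k],.052);b=ray(C["scene"],S[k],.052);m[k]=(a+b)/2;print(k,a[:2].round(4),b[:2].round(4))
d=m["L"]-m["R"];print(np.linalg.norm(d[:2]),np.degrees(np.arctan2(-d[0],d[1])), np.mean(list(m.values()),0), {k:v.round(4) for k,v in m.items()})
a=ray(C["top"],(362.1,195.7),.045);b=ray(C["scene"],(154.9,188.05),.045);print("park",a,b)
# rack corners top face crop
for p in [(155,145),(590,75),(640,305),(205,378),(293,235),(540,198)]:
    print("top",ray(C["top"],(330+p[0]/9-.45,170+p[1]/9-.45),.045)[:2].round(4))
for p in [(110,83),(605,83),(578,297),(62,297),(453,185),(185,178)]:
    print("scn",ray(C["scene"],(110+p[0]/10-.45,170+p[1]/10-.45),.045)[:2].round(4))
from scipy.spatial.transform import Rotation as Ro
print(Ro.from_rotvec([-3.055,-.7247,.0009]).as_matrix().round(3))
```

```text
L [0.4931 0.2149] [0.493  0.2154]
M [0.5122 0.1068] [0.5109 0.107 ]
R [ 0.5303 -0.002 ] [ 0.53   -0.0023]
0.2204918709176285 9.681838763219975 [0.51159487 0.10662453 0.052     ] {'L': array([0.4931, 0.2152, 0.052 ]), 'M': array([0.5116, 0.1069, 0.052 ]), 'R': array([ 0.5302, -0.0022,  0.052 ])}
park [ 0.4852236  -0.24322371  0.045     ] [ 0.48365562 -0.24362894  0.045     ]
top [ 0.5099 -0.2082]
top [ 0.5278 -0.325 ]
top [ 0.4657 -0.3333]
top [ 0.4476 -0.2179]
top [ 0.4853 -0.2432]
top [ 0.4946 -0.3092]
scn [ 0.4654 -0.3357]
scn [ 0.4479 -0.2163]
scn [ 0.5114 -0.2051]
scn [ 0.5287 -0.3242]
scn [ 0.4837 -0.2437]
scn [ 0.4909 -0.3077]
[[ 0.893  0.449 -0.001]
 [ 0.449 -0.893  0.002]
 [-0.    -0.002 -1.   ]]
```

```bash
cat >> h.py <<'E'
from scipy.spatial.transform import Rotation as Ro
def st(r):
    o=r.get_obs();M=Ro.from_rotvec(o["orientation"]).as_matrix()
    return o,M
ROW=np.array([-.168,.986,0]);ROW/=np.linalg.norm(ROW)
PER=np.array([.986,.168,0]);PER/=np.linalg.norm(PER)
def go(r,X,yaw_y=None):
    o,M=st(r);d=M.T@(np.array(X)-o["tcp_pos"])
    print("t",round(o["clock"],2),"tcp",o["tcp_pos"].round(4),"F",o["contact_force"].round(2),"w",o["grip_width"].round(4),"\ntool cm",(d*100).round(2))
    if yaw_y is not None:
        v=M.T@np.asarray(yaw_y);print("yaw",np.arctan2(-v[0],v[1]).round(3))
    print("zaxis",M[:,2].round(4))
E
python3 -c "
from bench import r
from h import *
go(r,[.5302,-.0022,.2],-ROW)"
```

```text
Traceback (most recent call last):
  File "h.py", line 16, in go
    print("t",round(o["clock"],2),"tcp",o["tcp_pos"].round(4),"F",o["contact_force"].round(2),"w",o["grip_width"].round(4),"\ntool cm",(d*100).round(2))
                                                                                                  ^^^^^^^^^^^^^^^^^^^^^
AttributeError: 'float' object has no attribute 'round'
```

Request:
carry_out --series "3.9 -3.6 0 0 1;3.9 -3.6 0 0 1;3.9 -3.6 0 0 1;3.9 -3.6 0 0 1;3.9 -3.6 0 0 1;3.9 -3.6 0 0 1;3.9 -3.6 0 0 1;3.9 -3.6 0 0 1" --grip_force 20

```text
clock: 2.9
tcp_pos: [0.4531, -0.2041, 0.2017]
orientation: [3.056, 0.725, 0.001]
contact_force: [1.4, 0.2, -0.1]
grip_width: 0.0851
```

```bash
python3 -c "
from bench import r
from h import *
go(r,[.5302,-.0022,.2],-ROW)"
```

```text
Traceback (most recent call last):
  File "h.py", line 16, in go
    print("t",round(o["clock"],2),"tcp",o["tcp_pos"].round(4),"F",o["contact_force"].round(2),"w",o["grip_width"].round(4),"\ntool cm",(d*100).round(2))
                                                                                                  ^^^^^^^^^^^^^^^^^^^^^
AttributeError: 'float' object has no attribute 'round'
```

```bash
sed -i 's/o\["grip_width"\].round(4)/round(float(o["grip_width"]),4)/' h.py; python3 -c "
from bench import r
from h import *
go(r,[.5302,-.0022,.2],-ROW)"
```

```text
t 2.9 tcp [ 0.4531 -0.2041  0.2017] F [ 1.43  0.19 -0.13] w 0.0851 
tool cm [ 15.95 -14.58   0.16]
yaw 0.297
zaxis [ 8.e-04 -4.e-04 -1.e+00]
```

Request:
carry_out --series "4 -3.65 0 0 1;4 -3.65 0 0 1;4 -3.65 0 0 1;4 -3.65 0 0 1;0 0 0 0.15 1;0 0 0 0.147 1;0 0 0 0 1"

```text
clock: 3.78
tcp_pos: [0.53, -0.0032, 0.2014]
orientation: [3.13, 0.267, 0.0]
contact_force: [0.6, 0.4, 0.6]
grip_width: 0.0857
```

```bash
python3 -c "
from bench import r
from h import *
go(r,[.5302,-.0022,.13],-ROW)"
```

```text
t 3.77 tcp [ 0.53   -0.0032  0.2014] F [0.55 0.41 0.56] w 0.0857 
tool cm [ 0.03 -0.1   7.14]
yaw 0.002
zaxis [ 2.e-04 -2.e-04 -1.e+00]
```

Request:
carry_out --series "0 -0.1 4 0 0.6;0 0 3.2 0 0.6;0 0 0 0 0.6;0 0 0 0 0.6"

```text
clock: 4.28
tcp_pos: [0.5307, -0.0024, 0.1305]
orientation: [-3.13, -0.266, -0.003]
contact_force: [-0.7, -0.3, 0.7]
grip_width: 0.051
```

```bash
python3 -c "
from bench import r,eyes
from h import *
go(r,[.5302,-.0022,.067],-ROW)
a=eyes.grab_frame('scene')['color'];b=eyes.grab_frame('top')['color']
cv2.imwrite('pics/a1.png',np.hstack([cv2.resize(a[150:240,200:300],(400,360)),cv2.resize(b[120:220,210:310],(400,360))]))"
```

```text
t 4.28 tcp [ 0.5307 -0.0024  0.1305] F [-0.7  -0.32  0.68] w 0.051 
tool cm [-0.06 -0.03  6.35]
yaw 0.001
zaxis [ 1.6e-03  2.0e-04 -1.0e+00]
```

View pics/a1.png

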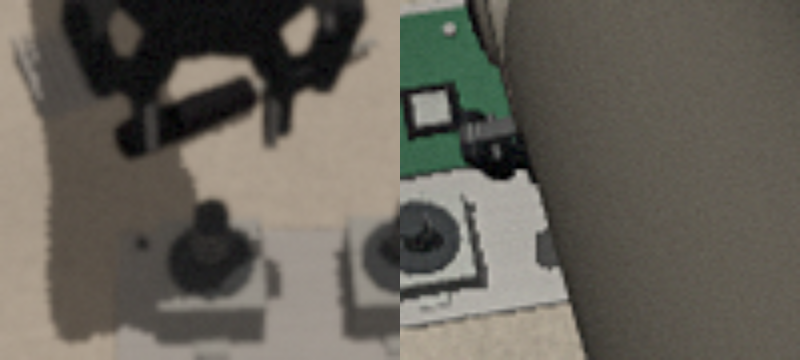

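Request:
carry_out --series "0 0 2.5 0 0.6;0 0 2.5 0 0.6;0 0 1.3 0 0.6;0 0 0 0 0.4;0 0 0 0 0.33;0 0 0 0 0.33;0 0 0 0 0.33"

```text
clock: 5.25
tcp_pos: [0.5302, -0.0024, 0.0669]
orientation: [3.13, 0.265, 0.002]
contact_force: [0.1, 0.3, 0.2]
grip_width: 0.0279
```

```bash
python3 -c "
from bench import r,eyes
from h import *
go(r,[.5302,-.0022,.067],-ROW)
a=eyes.grab_frame('scene')['color'];
cv2.imwrite('pics/a2.png',cv2.resize(a[150:240,200:320],(800,600),interpolation=cv2.INTER_CUBIC))"
```

```text
t 5.25 tcp [ 0.5302 -0.0024  0.0669] F [0.12 0.32 0.22] w 0.0279 
tool cm [ 0.   -0.02 -0.01]
yaw 0.0
zaxis [ 0.001 -0.    -1.   ]
```

View pics/a2.png

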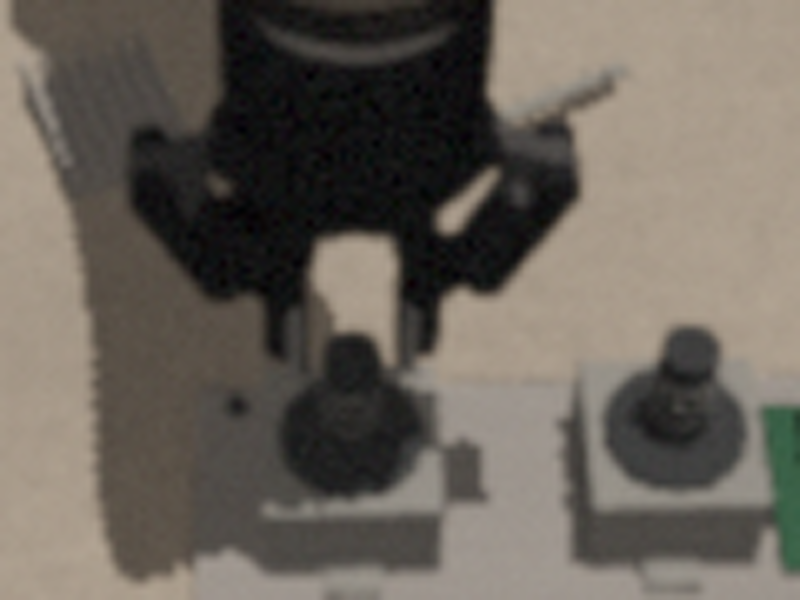

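Run:
```python
from h import *
z=np.load("cam_scene.npz");C=dict(intrinsics=z["K"],R=z["R"],t=z["t"])
P=np.array([.5302,-.0022,0])
def q(X):
    u=proj(C,X);return ((u-[200,150]+.5)*[800/120,600/90]).round(0)
for zz in(.048,.052,.06,.075,.098): print(zz,q(P+[0,0,zz]))
for s in(-1,1):
    for p in (-.011,.011):
        print(s,p,q(P+ROW*s*.018+PER*p+[0,0,.059]),q(P+ROW*s*.018+PER*p+[0,0,.098]))
```

```text
0.048 [350. 441.]
0.052 [350. 435.]
0.06 [350. 421.]
0.075 [351. 396.]
0.098 [351. 357.]
-1 -0.011 [296. 397.] [295. 330.]
-1 0.011 [297. 452.] [296. 386.]
1 -0.011 [403. 395.] [406. 328.]
1 0.011 [405. 450.] [409. 384.]
```

```bash
python3 - <<'E'
from h import *
z=np.load("cam_scene.npz");C=dict(intrinsics=z["K"],R=z["R"],t=z["t"])
print("campos",-C["R"].T@C["t"]); z=np.load("cam_top.npz");print(-z["R"].T@z["t"])
def q(X):
    u=proj(C,X);return ((u-[200,150]+.5)*4).round(0)
for (P,w) in [(np.array([.5307,-.0024,.1305]),.051)]:
  for dz in (-.008,.011):
    for s in(-1,1):print(dz,s,q(P+ROW*s*w/2+[0,0,dz]), q(P+ROW*s*w/2+[0,0,dz+.04]),q(P+ROW*s*w/2+[0,0,dz]-PER*.03))
E
python3 -c "
from bench import r,eyes
from h import *
a=eyes.grab_frame('scene')['color'];
cv2.imwrite('pics/a3.png',cv2.resize(cv2.convertScaleAbs(a[165:235,215:315],alpha=2.5,beta=20),(800,560),interpolation=cv2.INTER_NEAREST))"
```

```text
campos [0.96798845 0.05338193 0.72835029]
[0.3145315  0.00198428 0.96336   ]
-0.008 -1 [162. 189.] [161. 142.] [161. 143.]
-0.008 1 [259. 187.] [262. 140.] [257. 142.]
0.011 -1 [161. 167.] [160. 118.] [161. 121.]
0.011 1 [261. 165.] [264. 116.] [258. 119.]
```

View pics/a3.png

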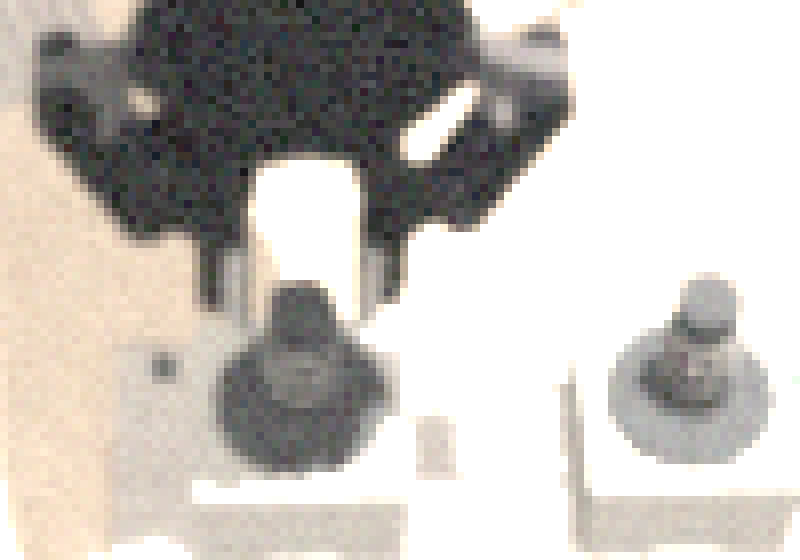

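```bash
python3 -c "
from bench import r,eyes
from h import *
fs=[eyes.grab_frame('scene')['color'].astype(float) for _ in range(4)]
a=np.mean(fs,0)[180:225,225:285];o=cv2.imread('pics/scene0.png').astype(float)[180:225,225:285]
g=lambda x:cv2.resize(np.clip((x-10)*1.5,0,255).astype(np.uint8),(400,300),interpolation=cv2.INTER_CUBIC)
cv2.imwrite('pics/a4.png',np.vstack([np.hstack([g(a),g(o)]),np.hstack([g(np.abs(a-o)*2),g(a*0.7)])]))"
```

```text
(no output)
```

View pics/a4.png

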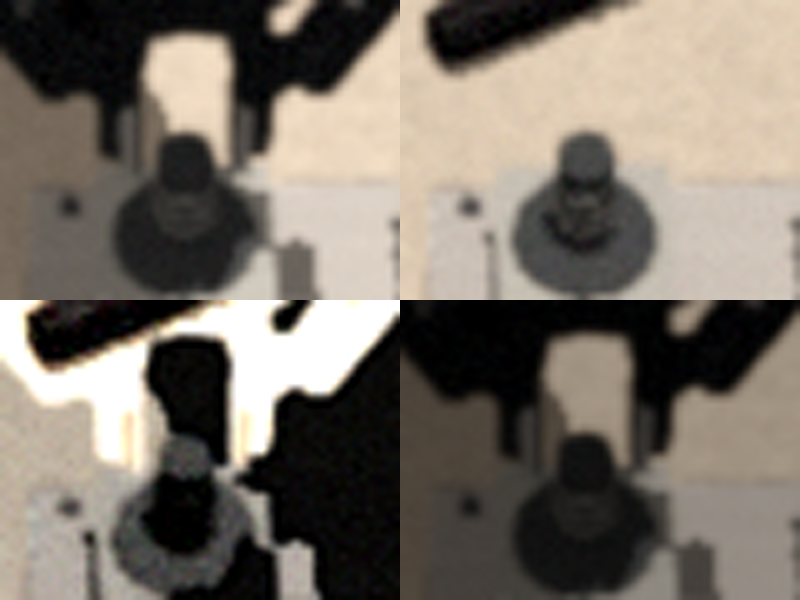

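Request:
carry_out --series "0 0 -4 0 0.33;0 0 -4 0 0.33;0 5 -4 0 0.33;0 5 0 0 0.33;0 5 0 0 0.33;0 5 0 0 0.33;0 5 0 0 0.33;0 0 0 0 0.33"

```text
clock: 6.55
tcp_pos: [0.5706, -0.2533, 0.1849]
orientation: [3.129, 0.253, -0.001]
contact_force: [0.2, 0.9, 0.5]
grip_width: 0.0281
```

```bash
python3 -c "
from bench import r,eyes
from h import *
go(r,[.5302,-.0022,.067],-ROW)
a=eyes.grab_frame('scene')['color'];b=eyes.grab_frame('top')['color']
cv2.imwrite('pics/a5.png',np.hstack([cv2.resize(a[100:220,80:220],(400,343)),cv2.resize(b[100:220,290:430],(400,343))]))"
```

```text
t 6.55 tcp [ 0.5706 -0.2533  0.1849] F [0.19 0.88 0.55] w 0.0281 
tool cm [  0.06 -25.46  11.73]
yaw -0.007
zaxis [-7.0e-04 -2.3e-03 -1.0e+00]
```

View pics/a5.png

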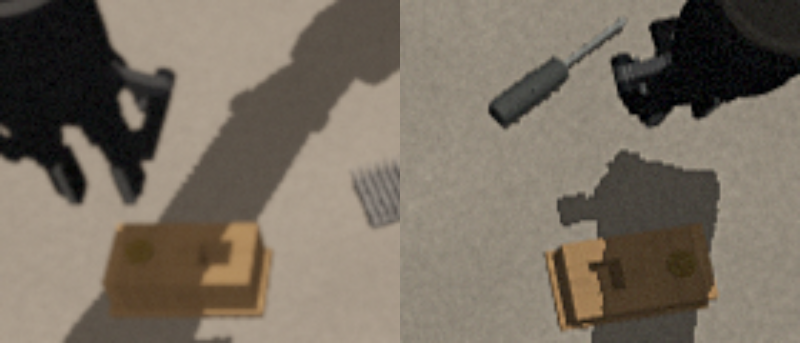

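```bash
python3 - <<'E'
from h import *
C={n:dict(zip(("intrinsics","R","t"),[np.load(f"cam_{n}.npz")[k] for k in "KRt"])) for n in("scene","top")}
P=np.array([.5706,-.2533,.1849])
for nm,off in [("nom",[0,0,0]),("z+.045",[0,0,.045]),("x-.035",-PER*.035)]:
  for s in(-1,1):
    X=P+off+ROW*s*.014+[0,0,-.008]
    print(nm,s,proj(C["scene"],X+PER*.011).round(1),proj(C["scene"],X-PER*.011).round(1),"top",proj(C["top"],X+PER*.011).round(1),proj(C["top"],X-PER*.011).round(1))
E
python3 -c "
from bench import r,eyes
from h import *
a=eyes.grab_frame('scene')['color'];b=eyes.grab_frame('top')['color']
g=lambda x:cv2.resize(cv2.convertScaleAbs(x,alpha=2.5,beta=10),(400,400),interpolation=cv2.INTER_NEAREST)
cv2.imwrite('pics/a6.png',np.hstack([g(a[120:180,85:145]),g(b[95:155,355:415])]))"
```

```text
nom -1 [114.3 186.1] [116.5 177.3] top [385.7 137.7] [388.3 147.6]
nom 1 [128.9 185.8] [130.8 177. ] top [372.7 139.9] [375.2 149.9]
z+.045 -1 [106.9 171.1] [109.4 162.1] top [392.9 130.2] [395.6 140.6]
z+.045 1 [122.3 170.8] [124.5 161.8] top [379.1 132.6] [381.8 143. ]
x-.035 -1 [117.8 172.2] [119.9 163.9] top [389.8 153.5] [392.4 163.5]
x-.035 1 [131.9 172. ] [133.7 163.6] top [376.7 155.8] [379.2 165.9]
```

View pics/a6.png

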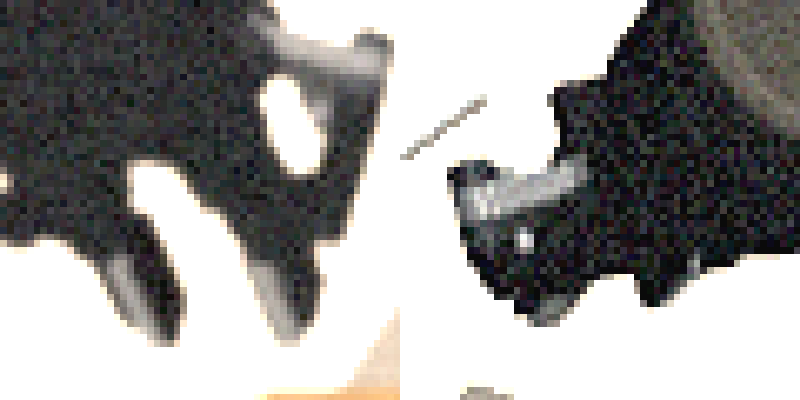

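```bash
python3 -c "
from bench import r,eyes
from h import *
f=eyes.grab_frame('top')
print(ray(f,(313,195),0))
go(r,[.49,-.125,.06],-ROW)
"
```

```text
[ 0.49660288 -0.13310068  0.        ]
t 6.8 tcp [ 0.5718 -0.2458  0.1854] F [0.34 0.5  0.02] w 0.0284 
tool cm [ -6.   -13.29  12.54]
yaw 0.002
zaxis [-0.e+00  7.e-04 -1.e+00]
```

Request:
carry_out --series "-2 -4.4 0 0 0.33;-2 -4.4 0 0 0.33;-2 -4.5 0 0 0.33;0 0 5 0 0.33;0 0 5 0 0.33;0 0 0 0 0.33;0 0 0 0 0.33;0 0 0 0 0.33"

```text
clock: 7.8
tcp_pos: [0.4918, -0.1267, 0.0874]
orientation: [3.129, 0.265, 0.006]
contact_force: [0.2, -1.0, 0.8]
grip_width: 0.0284
```

```bash
python3 -c "
from bench import r,eyes
from h import *
a=eyes.grab_frame('scene')
go(r,[.49,-.125,.02],-ROW)
o,M=st(r);P=o['tcp_pos']
for s in(-1,1):
  X=P+ROW*s*.014+[0,0,-.008]
  for p in (.011,-.011):print(s,p,((proj(a,X+PER*p)-[140,130]+.5)*6.67).round())
a=a['color']
cv2.imwrite('pics/a7.png',cv2.resize(a[130:220,140:260],(800,600),interpolation=cv2.INTER_CUBIC))"
```

```text
t 7.85 tcp [ 0.4917 -0.1268  0.0872] F [-0.44  0.61 -0.38] w 0.0281 
tool cm [-0.15 -0.21  6.72]
yaw 0.0
zaxis [ 3.4e-03 -7.0e-04 -1.0e+00]
-1 0.011 [363. 414.]
-1 -0.011 [367. 363.]
1 0.011 [446. 412.]
1 -0.011 [449. 361.]
```

View pics/a7.png

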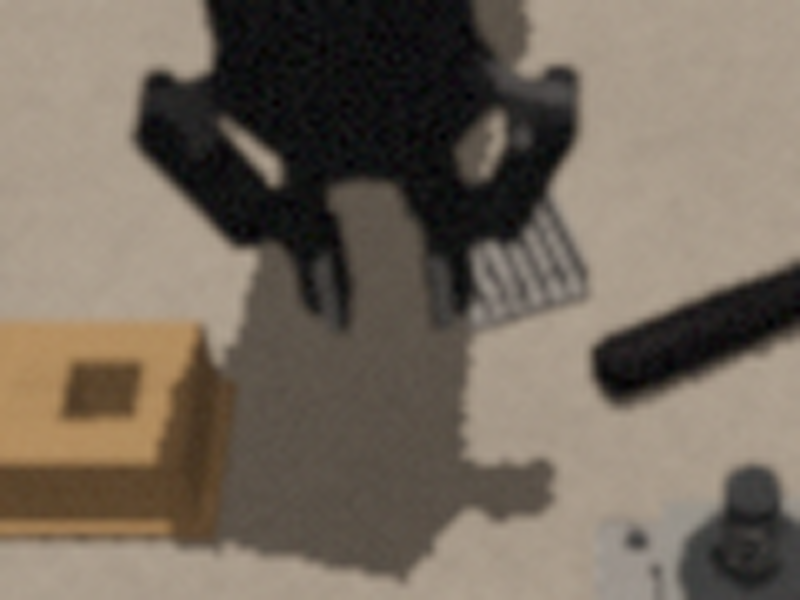

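Request:
carry_out --series "0 0 3 0 0.33;0 0 2.5 0 0.33;0 0 0 0 0.33;0 0 0 0 0.33"

```text
clock: 8.35
tcp_pos: [0.4912, -0.1268, 0.0316]
orientation: [3.13, 0.265, 0.003]
contact_force: [-0.1, -0.6, 0.6]
grip_width: 0.0282
```

```bash
python3 -c "
from bench import r,eyes
from h import *
a=eyes.grab_frame('scene')
go(r,[.49,-.125,.02],-ROW)
o,M=st(r);P=o['tcp_pos']
for s in(-1,1):
  X=P+ROW*s*.014+[0,0,-.008]
  for p in (.011,-.011):print(s,p,((proj(a,X+PER*p)-[140,130]+.5)*6.67).round())
a=a['color']
cv2.imwrite('pics/a8.png',cv2.resize(cv2.convertScaleAbs(a[130:220,140:260],alpha=1.6),(800,600),interpolation=cv2.INTER_CUBIC))"
```

```text
t 8.4 tcp [ 0.4913 -0.1268  0.0318] F [-0.25 -0.22  0.28] w 0.0281 
tool cm [-0.1  -0.2   1.18]
yaw -0.0
zaxis [ 2.4e-03 -5.0e-04 -1.0e+00]
-1 0.011 [382. 506.]
-1 -0.011 [386. 456.]
1 0.011 [461. 504.]
1 -0.011 [463. 455.]
```

View pics/a8.png

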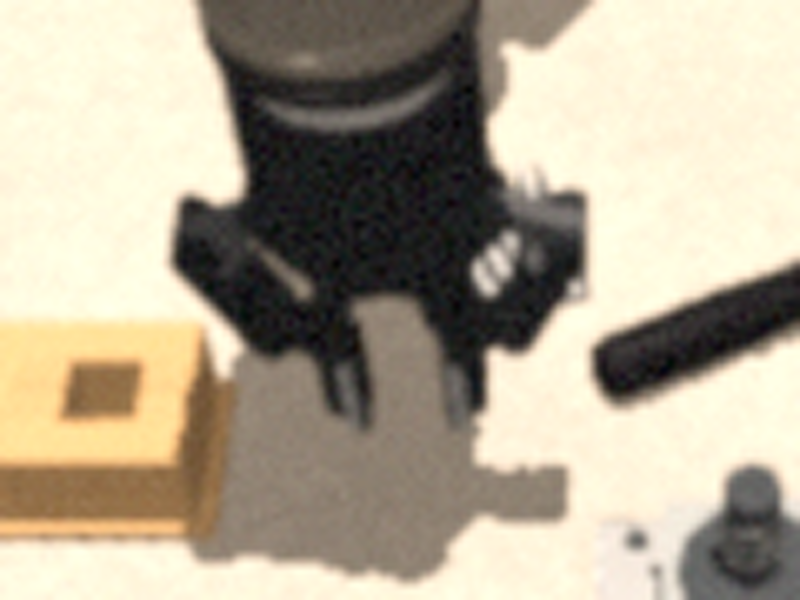

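Request:
carry_out --series "0 0 1.5 0 0.33;0 0 0 0 0.33;0 0 0.3 0 0.33;0 0 0 0 0.33;0 0 0.2 0 0.33;0 0 0 0 0.33"

```text
clock: 9.15
tcp_pos: [0.4901, -0.1266, 0.0103]
orientation: [-3.13, -0.265, 0.0]
contact_force: [0.3, -0.4, -0.4]
grip_width: 0.0284
```

Request:
carry_out --series "0 0 0.2 0 0.33;0 0 0.1 0 0.33;0 0 0 0 0.33"

```text
clock: 9.52
tcp_pos: [0.49, -0.1266, 0.0072]
orientation: [-3.13, -0.265, 0.0]
contact_force: [-0.1, -0.2, 0.6]
grip_width: 0.0281
```

Request:
carry_out --series "0 0 0.2 0 0.33;0 0 0.1 0 0.33;0 0 0 0 0.33"

```text
clock: 9.9
tcp_pos: [0.4901, -0.1266, 0.0042]
orientation: [-3.13, -0.265, 0.0]
contact_force: [-0.3, 0.1, 1.4]
grip_width: 0.0279
```

```bash
python3 -c "
from bench import r,eyes
from h import *
a=eyes.grab_frame('scene')
go(r,[.49,-.125,.02],-ROW)
a=a['color']
cv2.imwrite('pics/a9.png',cv2.resize(cv2.convertScaleAbs(a[130:220,140:260],alpha=1.6),(800,600),interpolation=cv2.INTER_CUBIC))"
```

```text
t 9.95 tcp [ 0.4901 -0.1266  0.0043] F [ 0.12 -0.1  -0.3 ] w 0.0281 
tool cm [ 0.02 -0.16 -1.57]
yaw -0.0
zaxis [-2.e-04 -0.e+00 -1.e+00]
```

View pics/a9.png

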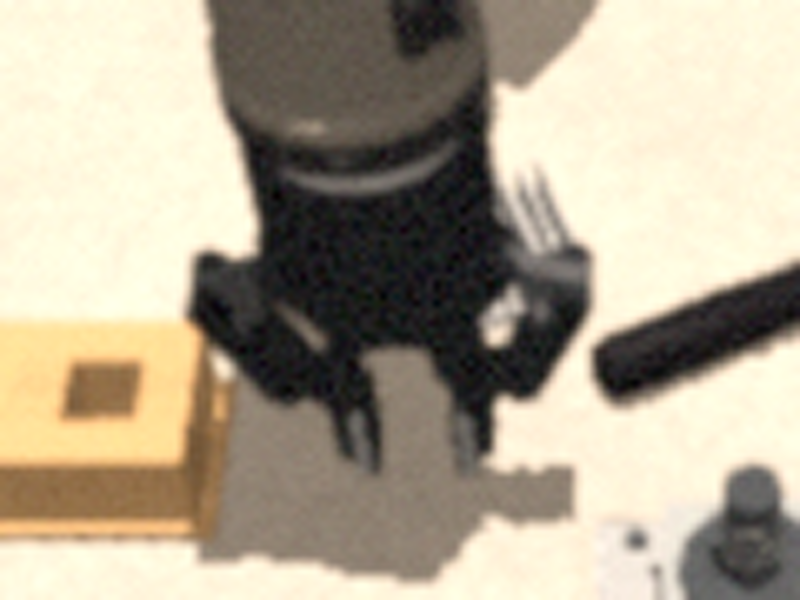

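Request:
carry_out --series "0 0 1 0 0.33;0 0 0.8 0 0.33;0 0 0 0 0.33;0 0 0.3 0 0.33;0 0 0.2 0 0.33;0 0 0 0 0.33"

```text
clock: 10.7
tcp_pos: [0.4901, -0.1266, -0.0187]
orientation: [-3.13, -0.265, 0.0]
contact_force: [0.5, 0.1, 0.5]
grip_width: 0.0284
```

```bash
python3 -c "
from bench import r,eyes
from h import *
a=eyes.grab_frame('scene')
go(r,[.49,-.125,.02],-ROW)
a=a['color']
cv2.imwrite('pics/a10.png',cv2.resize(cv2.convertScaleAbs(a[130:220,140:260],alpha=1.6),(800,600),interpolation=cv2.INTER_CUBIC))"
```

```text
t 10.75 tcp [ 0.4901 -0.1266 -0.0186] F [-0.7   0.24  0.39] w 0.0284 
tool cm [ 0.01 -0.16 -3.86]
yaw 0.0
zaxis [ 0. -0. -1.]
```

View pics/a10.png

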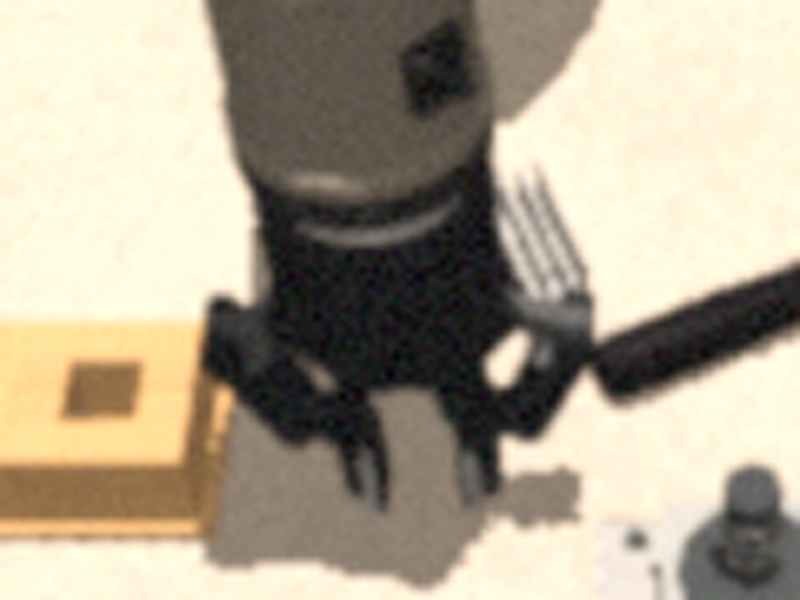

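Request:
carry_out --series "0 0 0.3 0 0.33;0 0 0.3 0 0.33;0 0 0 0 0.33"

```text
clock: 11.12
tcp_pos: [0.4898, -0.1265, -0.0249]
orientation: [-3.13, -0.265, 0.001]
contact_force: [-0.7, -0.1, 0.5]
grip_width: 0.0283
```

Request:
carry_out --series "0 0 0.3 0 0.33;0 0 0.2 0 0.33;0 0 0 0 0.33"

```text
clock: 11.5
tcp_pos: [0.49, -0.1266, -0.0298]
orientation: [-3.13, -0.265, 0.001]
contact_force: [0.1, -0.4, -0.2]
grip_width: 0.0281
```

Request:
carry_out --series "0 0 0.2 0 0.33;0 0 0.2 0 0.33;0 0 0 0 0.33"

```text
clock: 11.88
tcp_pos: [0.4903, -0.1267, -0.0304]
orientation: [3.129, 0.264, 0.0]
contact_force: [-11.5, 2.8, 43.9]
grip_width: 0.0284
```

```bash
python3 -c "
from bench import r,eyes
from h import *
a=eyes.grab_frame('scene')
go(r,[.49,-.125,.02],-ROW)
a=a['color']
cv2.imwrite('pics/a11.png',cv2.resize(cv2.convertScaleAbs(a[130:220,140:260],alpha=1.6),(800,600),interpolation=cv2.INTER_CUBIC))"
```

```text
t 11.93 tcp [ 0.4903 -0.1267 -0.0304] F [-11.63   3.18  43.62] w 0.0283 
tool cm [ 0.   -0.16 -5.04]
yaw -0.0
zaxis [ 2.0e-04 -1.1e-03 -1.0e+00]
```

View pics/a11.png

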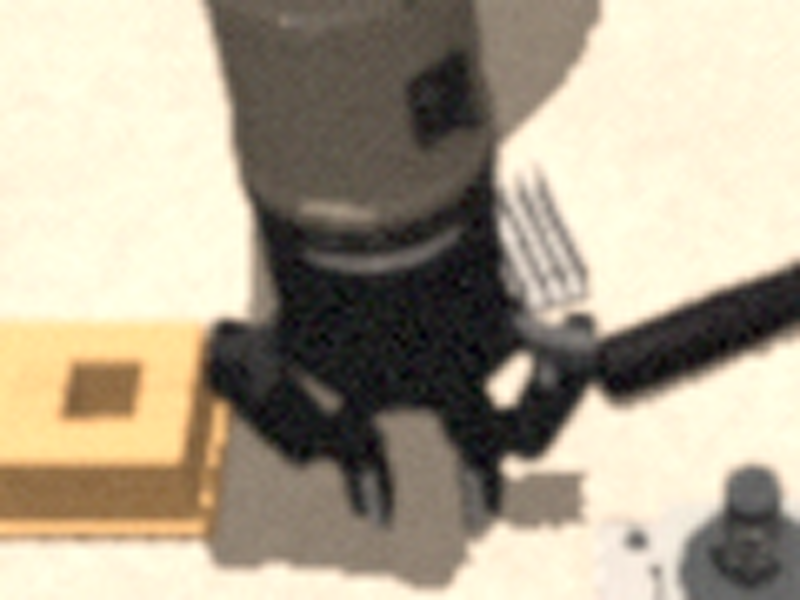

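Request:
carry_out --series "0 0 -0.5 0 0.33;0 0 -1 0 0.33;0 0 0 0 0.33"

```text
clock: 12.3
tcp_pos: [0.4908, -0.1267, -0.018]
orientation: [3.13, 0.265, 0.002]
contact_force: [-0.5, -0.0, 0.3]
grip_width: 0.0281
```

Run:
```python
from h import *
z=np.load("cam_scene.npz");C=dict(intrinsics=z["K"],R=z["R"],t=z["t"])
P=np.array([.4903,-.1267,0])
for zz in (0,.01,.02):
  for s in(-1,1):
    print(zz,s,[((proj(C,P+ROW*s*.014+PER*p+[0,0,zz])-[140,130]+.5)*6.67).round() for p in(.011,-.011)])
for p in [(378,525),(472,522),(385,480)]:
  print(p,[ray(C,(140+p[0]/6.67-.5,130+p[1]/6.67-.5),z)[:2].round(4) for z in (0,.01,.02)])
```

```text
0 -1 [array([391., 541.]), array([394., 491.])]
0 1 [array([467., 539.]), array([470., 490.])]
0.01 -1 [array([388., 525.]), array([391., 476.])]
0.01 1 [array([465., 524.]), array([467., 474.])]
0.02 -1 [array([384., 510.]), array([388., 460.])]
0.02 1 [array([462., 508.]), array([465., 458.])]
(378, 525) [array([ 0.4974, -0.1448]), array([ 0.5039, -0.1421]), array([ 0.5104, -0.1394])]
(472, 522) [array([ 0.4912, -0.1109]), array([ 0.4977, -0.1087]), array([ 0.5043, -0.1064])]
(385, 480) [array([ 0.4772, -0.1469]), array([ 0.484 , -0.1442]), array([ 0.4907, -0.1414])]
```

Request:
carry_out --series "0 0 -4 0 0.33;0 0 -4 0 0.33;0 0 -4 0 0.6;1.7 -4.3 0 0 0.6;1.7 -4.3 0 0 0.6;1.7 -4.3 0 0 0.6;0 0 0 0 0.6;0 0 0 0 0.6"

```text
clock: 13.3
tcp_pos: [0.5183, 0.0085, 0.1009]
orientation: [3.13, 0.265, -0.002]
contact_force: [0.3, 0.0, -0.2]
grip_width: 0.0511
```

```bash
python3 -c "
from bench import r,eyes
from h import *
go(r,[.5302,-.0022,.029],-ROW)"
```

```text
t 13.3 tcp [0.5183 0.0085 0.1009] F [ 0.27  0.01 -0.17] w 0.0511 
tool cm [1.   1.25 7.19]
yaw -0.0
zaxis [-1.e-03 -6.e-04 -1.e+00]
```

Request:
carry_out --series "1 1.25 0 0 0.6;0 0 2.5 0 0.6;0 0 2.5 0 0.6;0 0 0 0 0.6;0 0 0 0 0.6;0 0 0 0 0.6"

```text
clock: 14.05
tcp_pos: [0.5317, -0.0019, 0.0524]
orientation: [3.13, 0.264, 0.003]
contact_force: [-0.4, 0.3, 0.4]
grip_width: 0.0514
```

```bash
cat >> h.py <<'E'
def snap(eyes,name,c=(200,150),al=1.6):
    a=eyes.grab_frame('scene')['color'];x,y=c
    cv2.imwrite('pics/%s.png'%name,cv2.resize(cv2.convertScaleAbs(a[y:y+90,x:x+120],alpha=al),(800,600),interpolation=cv2.INTER_CUBIC))
E
python3 -c "
from bench import r,eyes
from h import *
go(r,[.5302,-.0022,.029],-ROW);snap(eyes,'b1')"
```

```text
t 14.05 tcp [ 0.5317 -0.0019  0.0524] F [-0.41  0.29  0.39] w 0.0514 
tool cm [-0.16  0.    2.34]
yaw -0.001
zaxis [ 2.e-03 -1.e-04 -1.e+00]
```

View pics/b1.png

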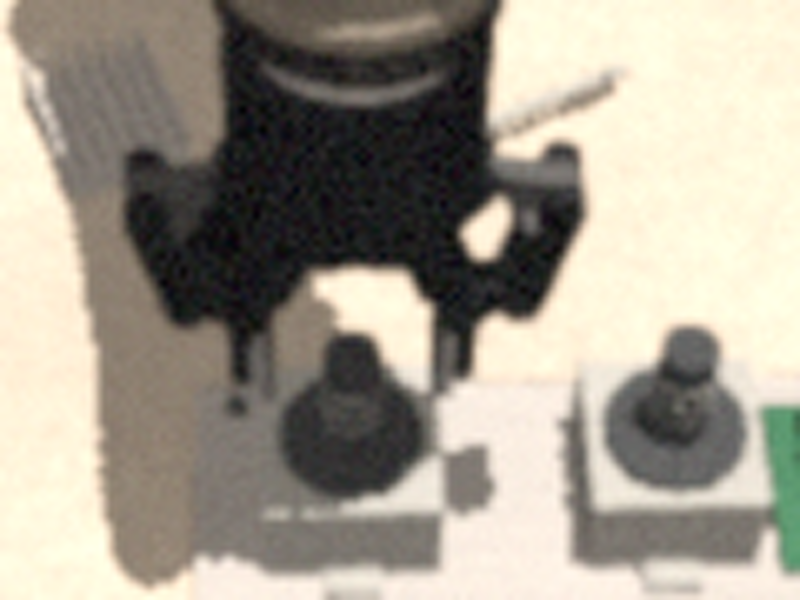

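Request:
carry_out --series "-0.1 0 1 0 0.6;0 0 0.8 0 0.6;0 0 0 0 0.6;0 0 0.3 0 0.6;0 0 0.2 0 0.6;0 0 0 0 0.6"

```text
clock: 14.85
tcp_pos: [0.5297, -0.0017, 0.0283]
orientation: [3.13, 0.265, -0.0]
contact_force: [-0.5, 0.6, 0.0]
grip_width: 0.0513
```

```bash
python3 -c "
from bench import r,eyes
from h import *
go(r,[.5302,-.0022,.029],-ROW);snap(eyes,'b2')"
```

```text
t 14.85 tcp [ 0.5297 -0.0017  0.0283] F [-0.47  0.58  0.05] w 0.0513 
tool cm [ 0.05  0.06 -0.07]
yaw 0.0
zaxis [-1.e-04 -0.e+00 -1.e+00]
```

View pics/b2.png

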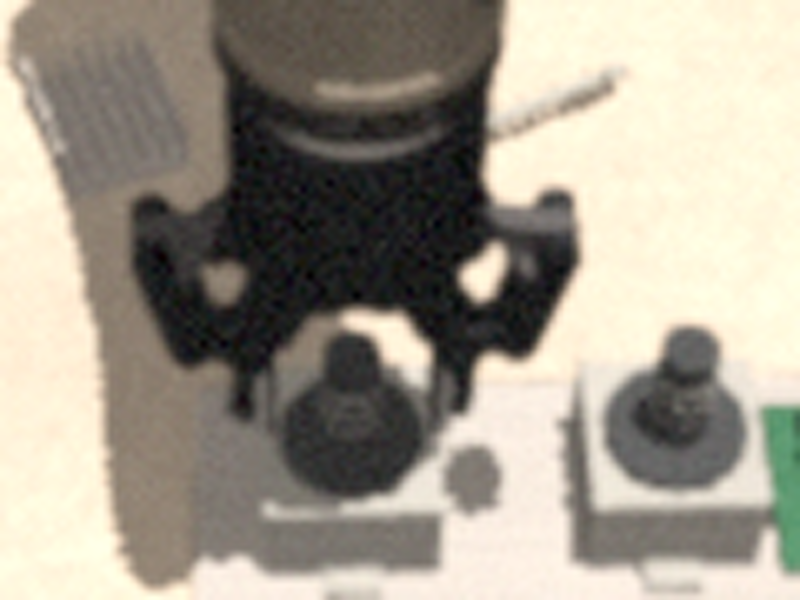

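Request:
carry_out --series "0 0.05 0 0 0.45;0 0 0 0 0.33;0 0 0 0 0.29;0 0 0 0 0.29;0 0 0 0 0.29"

```text
clock: 15.52
tcp_pos: [0.5298, -0.0022, 0.0284]
orientation: [3.13, 0.265, 0.0]
contact_force: [-0.3, -0.0, -0.6]
grip_width: 0.0247
```

```bash
python3 -c "
from bench import r,eyes
from h import *
go(r,[.5302,-.0022,.029],-ROW);snap(eyes,'b3')"
```

```text
t 15.53 tcp [ 0.5298 -0.0022  0.0284] F [-0.25 -0.01 -0.57] w 0.0247 
tool cm [ 0.04  0.01 -0.06]
yaw 0.0
zaxis [ 0. -0. -1.]
```

View pics/b3.png

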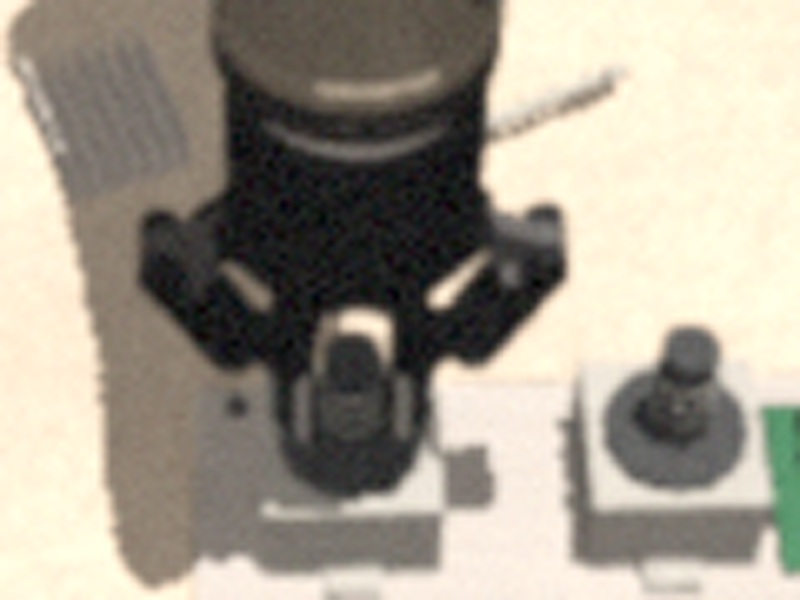

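Request:
carry_out --series "0 -0.1 0 0 0.29;0 -0.05 0 0 0.29;0 0 0 0 0.29;0 0 0 0 0.29"

```text
clock: 16.08
tcp_pos: [0.5295, -0.0007, 0.0283]
orientation: [-3.13, -0.265, -0.0]
contact_force: [0.6, 0.5, -0.1]
grip_width: 0.0247
```

Request:
carry_out --series "0 -0.04 0 0 0.29;0 0 0 0 0.29;0 0 0 0 0.29"

```text
clock: 16.45
tcp_pos: [0.5295, -0.0003, 0.0283]
orientation: [3.13, 0.265, 0.0]
contact_force: [0.1, -0.1, -0.4]
grip_width: 0.0247
```

Request:
carry_out --series "0 -0.04 0 0 0.29;0 0 0 0 0.29;0 0 0 0 0.29"

```text
clock: 16.82
tcp_pos: [0.5294, 0.0001, 0.0283]
orientation: [-3.13, -0.265, -0.0]
contact_force: [0.7, -0.9, -1.2]
grip_width: 0.0247
```

Request:
carry_out --series "0 -0.04 0 0 0.29;0 0 0 0 0.29;0 0 0 0 0.29"

```text
clock: 17.2
tcp_pos: [0.5293, 0.0004, 0.0284]
orientation: [3.13, 0.265, 0.0]
contact_force: [0.3, -0.8, -0.0]
grip_width: 0.0249
```

Request:
carry_out --series "0 -0.04 0 0 0.29;0 0 0 0 0.29;0 0 0 0 0.29"

```text
clock: 17.58
tcp_pos: [0.5293, 0.0007, 0.0283]
orientation: [3.13, 0.265, 0.0]
contact_force: [0.4, -0.7, 1.0]
grip_width: 0.0245
```

Request:
carry_out --series "0 -0.03 0 0 0.29;0 0 0 0 0.29;0 0 0 0 0.29"

```text
clock: 17.95
tcp_pos: [0.5292, 0.0012, 0.0284]
orientation: [3.13, 0.265, 0.0]
contact_force: [0.2, -1.3, 0.3]
grip_width: 0.0249
```

Request:
carry_out --series "0 -0.04 0 0 0.29;0 0 0 0 0.29;0 0 0 0 0.29"

```text
clock: 18.32
tcp_pos: [0.5292, 0.0013, 0.0284]
orientation: [3.13, 0.264, 0.0]
contact_force: [0.0, -3.5, 0.5]
grip_width: 0.0246
```

Request:
carry_out --series "0 -0.04 0 0 0.29;0 0 0 0 0.29;0 0 0 0 0.29"

```text
clock: 18.7
tcp_pos: [0.5292, 0.0015, 0.0285]
orientation: [3.13, 0.264, 0.0]
contact_force: [1.0, -5.0, 2.4]
grip_width: 0.0246
```

Request:
carry_out --series "0 -0.04 0 0 0.29;0 0 0 0 0.29;0 0 0 0 0.29"

```text
clock: 19.08
tcp_pos: [0.5292, 0.0015, 0.0285]
orientation: [3.13, 0.264, 0.0]
contact_force: [0.5, -6.4, 2.1]
grip_width: 0.0249
```

Request:
carry_out --series "0 0.2 0 0 0.29;0 0.2 0 0 0.29;0 0.1 0 0 0.29;0 0 0 0 0.29;0 0 0 0 0.29"

```text
clock: 19.7
tcp_pos: [0.5298, -0.0023, 0.0283]
orientation: [-3.13, -0.265, 0.0]
contact_force: [0.1, -0.1, 1.0]
grip_width: 0.0243
```

Request:
carry_out --series "0 0.05 0 0 0.29;0 0 0 0 0.29;0 0 0 0 0.29"

```text
clock: 20.08
tcp_pos: [0.5299, -0.0031, 0.0283]
orientation: [3.13, 0.265, 0.0]
contact_force: [-0.5, -0.0, -0.5]
grip_width: 0.0248
```

Request:
carry_out --series "0 0.05 0 0 0.29;0 0 0 0 0.29"

```text
clock: 20.32
tcp_pos: [0.53, -0.0036, 0.0283]
orientation: [3.13, 0.265, 0.0]
contact_force: [0.4, -0.4, 0.8]
grip_width: 0.0247
```

Request:
carry_out --series "0 0.05 0 0 0.29;0 0 0 0 0.29"

```text
clock: 20.58
tcp_pos: [0.5301, -0.0038, 0.0284]
orientation: [-3.13, -0.265, 0.0]
contact_force: [-0.9, 1.1, -0.4]
grip_width: 0.0247
```

Request:
carry_out --series "0 0.05 0 0 0.29;0 0 0 0 0.29"

```text
clock: 20.82
tcp_pos: [0.5302, -0.0045, 0.0284]
orientation: [-3.13, -0.265, -0.0]
contact_force: [0.2, 1.6, 0.1]
grip_width: 0.0248
```

Request:
carry_out --series "0 0.04 0 0 0.29;0 0 0 0 0.29"

```text
clock: 21.08
tcp_pos: [0.5303, -0.005, 0.0284]
orientation: [3.13, 0.265, 0.0]
contact_force: [-0.0, 1.9, 0.6]
grip_width: 0.025
```

Request:
carry_out --series "0 0.04 0 0 0.29;0 0 0 0 0.29"

```text
clock: 21.32
tcp_pos: [0.5303, -0.0051, 0.0284]
orientation: [-3.13, -0.265, -0.0]
contact_force: [-1.2, 2.2, 0.1]
grip_width: 0.0248
```

Request:
carry_out --series "0 -0.33 0 0 0.35;0 0 -3.3 0 0.45;0 0 -3.3 0 0.5;0 -3.7 0 0 0.5;0 -3.7 0 0 0.5;0 -3.6 0 0 0.5;0 0 0 0 0.5;0 0 0 0 0.5"

```text
clock: 22.32
tcp_pos: [0.5113, 0.1056, 0.0943]
orientation: [3.13, 0.264, -0.0]
contact_force: [-0.4, -0.5, -0.4]
grip_width: 0.0427
```

```bash
python3 -c "
from bench import r,eyes
from h import *
go(r,[.5116,.1071,.029],-ROW);snap(eyes,'c1',(240,150))"
```

```text
t 22.32 tcp [0.5113 0.1056 0.0943] F [-0.43 -0.54 -0.36] w 0.0427 
tool cm [ 0.06 -0.15  6.53]
yaw -0.0
zaxis [-1.e-04 -8.e-04 -1.e+00]
```

View pics/c1.png

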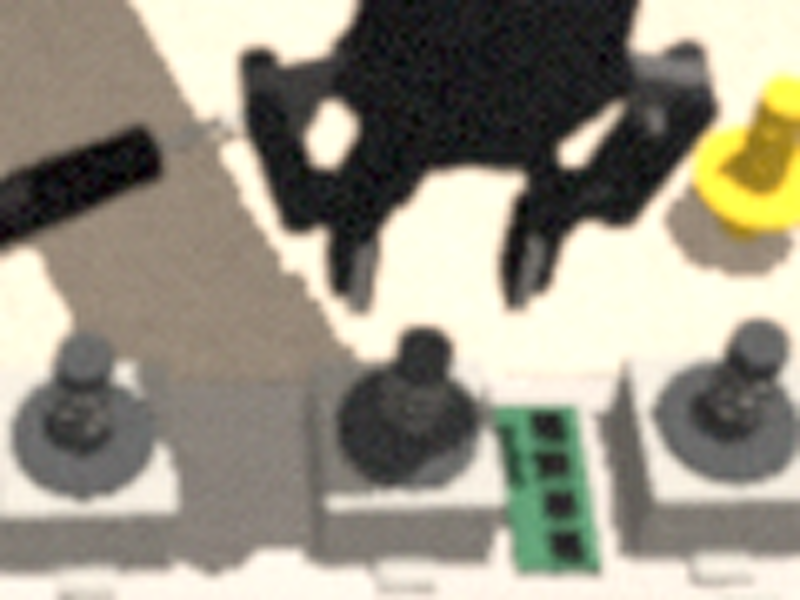

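Request:
carry_out --series "0 -0.15 0 0 0.5;0 0 2.5 0 0.5;0 0 2.5 0 0.5;0 0 1.2 0 0.5;0 0 0.3 0 0.4;0 0 0 0 0.29;0 0 0 0 0.29;0 0 0 0 0.29"

```text
clock: 23.38
tcp_pos: [0.5115, 0.108, 0.0299]
orientation: [-3.13, -0.265, -0.002]
contact_force: [-0.3, -0.0, -0.2]
grip_width: 0.0245
```

```bash
python3 -c "
from bench import r,eyes
from h import *
go(r,[.5116,.1071,.029],-ROW);snap(eyes,'c2',(240,150))"
```

```text
t 23.38 tcp [0.5115 0.108  0.0299] F [-0.27 -0.03 -0.22] w 0.0245 
tool cm [-0.    0.09  0.09]
yaw 0.0
zaxis [ 1.1e-03  2.0e-04 -1.0e+00]
```

View pics/c2.png

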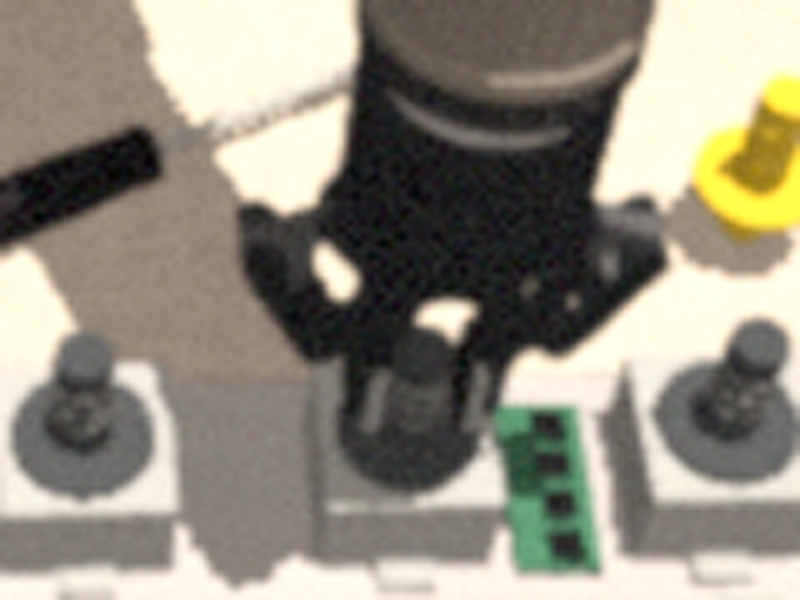

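Request:
carry_out --series "0 -0.1 0.1 0 0.29;0 -0.05 0 0 0.29;0 0 0 0 0.29"

```text
clock: 23.8
tcp_pos: [0.511, 0.1089, 0.0284]
orientation: [3.13, 0.264, 0.0]
contact_force: [0.7, -1.7, 1.1]
grip_width: 0.0249
```

Request:
carry_out --series "0 -0.05 0 0 0.29;0 0 0 0 0.29"

```text
clock: 24.05
tcp_pos: [0.5108, 0.1095, 0.0284]
orientation: [3.13, 0.264, 0.0]
contact_force: [0.2, -2.8, 2.7]
grip_width: 0.0247
```

Request:
carry_out --series "0 -0.03 0 0 0.29;0 0 0 0 0.29"

```text
clock: 24.3
tcp_pos: [0.5108, 0.1099, 0.0284]
orientation: [3.13, 0.265, 0.0]
contact_force: [0.7, -3.0, 2.8]
grip_width: 0.0244
```

Request:
carry_out --series "0 -0.03 0 0 0.29;0 0 0 0 0.29"

```text
clock: 24.55
tcp_pos: [0.5107, 0.1103, 0.0284]
orientation: [3.13, 0.265, 0.0]
contact_force: [1.5, -4.2, 2.6]
grip_width: 0.0248
```

Request:
carry_out --series "0 -0.03 0 0 0.29;0 0 0 0 0.29"

```text
clock: 24.8
tcp_pos: [0.5106, 0.1107, 0.0284]
orientation: [3.13, 0.265, 0.0]
contact_force: [-0.1, -3.1, 2.3]
grip_width: 0.0251
```

Request:
carry_out --series "0 0.02 -0.2 0 0.29;0 0 0 0 0.29"

```text
clock: 25.05
tcp_pos: [0.5101, 0.1112, 0.0302]
orientation: [-3.13, -0.266, 0.001]
contact_force: [-0.6, -1.1, -0.3]
grip_width: 0.0245
```

Request:
carry_out --series "0 -0.05 0 0 0.29;0 0 0 0 0.29"

```text
clock: 25.3
tcp_pos: [0.5102, 0.1112, 0.0302]
orientation: [-3.13, -0.265, 0.001]
contact_force: [-0.7, -0.5, 0.2]
grip_width: 0.0246
```

Request:
carry_out --series "0 -0.05 0 0 0.29;0 0 0 0 0.29"

```text
clock: 25.55
tcp_pos: [0.5104, 0.1116, 0.0303]
orientation: [-3.13, -0.265, 0.0]
contact_force: [-0.1, -1.0, -0.2]
grip_width: 0.0252
```

Request:
carry_out --series "0 -0.05 0 0 0.29;0 0 0 0 0.29"

```text
clock: 25.8
tcp_pos: [0.5103, 0.1121, 0.0303]
orientation: [-3.13, -0.265, 0.0]
contact_force: [1.0, -1.2, -1.1]
grip_width: 0.0248
```

Request:
carry_out --series "0 -0.06 0 0 0.29;0 0 0 0 0.29;0 -0.06 0 0 0.29;0 0 0 0 0.29"

```text
clock: 26.3
tcp_pos: [0.5101, 0.1133, 0.0303]
orientation: [-3.13, -0.265, -0.0]
contact_force: [0.0, -0.4, 0.2]
grip_width: 0.0249
```

Request:
carry_out --series "0 -0.05 0 0 0.29;0 0 0 0 0.29"

```text
clock: 26.55
tcp_pos: [0.5101, 0.1137, 0.0304]
orientation: [3.13, 0.265, 0.0]
contact_force: [-0.3, -0.8, -0.6]
grip_width: 0.0247
```

Request:
carry_out --series "0 -0.05 0 0 0.29;0 0 0 0 0.29"

```text
clock: 26.8
tcp_pos: [0.51, 0.114, 0.0304]
orientation: [3.13, 0.265, 0.0]
contact_force: [0.1, -1.6, 0.5]
grip_width: 0.025
```

```bash
python3 -c "
from bench import r,eyes
from h import *
go(r,[.5116,.1071,.029],-ROW);snap(eyes,'c3',(240,150))"
```

```text
t 26.8 tcp [0.51   0.114  0.0304] F [ 0.07 -1.63  0.48] w 0.025 
tool cm [0.04 0.71 0.14]
yaw -0.0
zaxis [ 1.e-04 -2.e-04 -1.e+00]
```

View pics/c3.png

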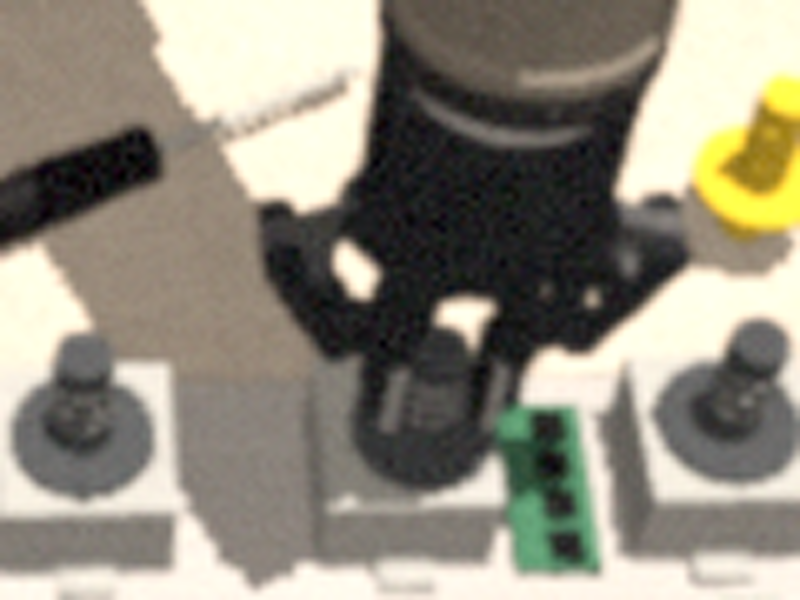

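Request:
carry_out --series "0 -0.05 0 0 0.29;0 0 0 0 0.29"

```text
clock: 27.1
tcp_pos: [0.51, 0.1142, 0.0304]
orientation: [3.13, 0.264, 0.0]
contact_force: [1.2, -3.2, 1.8]
grip_width: 0.0247
```

Request:
carry_out --series "0 0.2 0 0 0.29;0 0.3 0 0 0.29;0 0.1 0 0 0.29;0 0.1 0 0 0.29;0 0.1 0 0 0.29;0 0.1 0 0 0.29;0 0.1 0 0 0.29;0 0 0 0 0.29"

```text
clock: 28.1
tcp_pos: [0.5116, 0.1046, 0.0303]
orientation: [3.13, 0.264, -0.0]
contact_force: [-0.1, 0.4, -0.7]
grip_width: 0.0246
```

Request:
carry_out --series "0 0.06 0 0 0.29;0 0.06 0 0 0.29;0 0.06 0 0 0.29;0 0 0 0 0.29"

```text
clock: 28.6
tcp_pos: [0.5119, 0.1029, 0.0303]
orientation: [3.13, 0.265, 0.0]
contact_force: [0.2, 0.3, -0.7]
grip_width: 0.0249
```

Request:
carry_out --series "0 0.06 0 0 0.29;0 0.06 0 0 0.29;0 0.06 0 0 0.29;0 0 0 0 0.29"

```text
clock: 29.1
tcp_pos: [0.5122, 0.1011, 0.0303]
orientation: [3.13, 0.264, 0.0]
contact_force: [0.2, 0.0, -1.0]
grip_width: 0.0249
```

Request:
carry_out --series "0 0.06 0 0 0.29;0 0 0 0 0.29"

```text
clock: 29.35
tcp_pos: [0.5123, 0.1006, 0.0303]
orientation: [3.13, 0.265, 0.0]
contact_force: [0.3, 1.1, -1.6]
grip_width: 0.025
```

Request:
carry_out --series "0 0.05 0 0 0.29;0 0 0 0 0.29"

```text
clock: 29.6
tcp_pos: [0.5123, 0.1001, 0.0304]
orientation: [3.13, 0.265, 0.0]
contact_force: [0.0, 1.0, -0.4]
grip_width: 0.0248
```

Request:
carry_out --series "0 0.05 0 0 0.29;0 0 0 0 0.29"

```text
clock: 29.85
tcp_pos: [0.5124, 0.0996, 0.0303]
orientation: [3.13, 0.265, 0.0]
contact_force: [-0.5, 0.3, -0.3]
grip_width: 0.0248
```

Request:
carry_out --series "0 0.05 0 0 0.29;0 0 0 0 0.29"

```text
clock: 30.1
tcp_pos: [0.5125, 0.0992, 0.0304]
orientation: [-3.13, -0.265, -0.0]
contact_force: [-0.7, 1.1, -0.5]
grip_width: 0.0246
```

Request:
carry_out --series "0 0.05 0 0 0.29;0 0 0 0 0.29"

```text
clock: 30.35
tcp_pos: [0.5126, 0.099, 0.0304]
orientation: [-3.13, -0.265, -0.0]
contact_force: [-2.0, 2.3, -0.4]
grip_width: 0.025
```

Request:
carry_out --series "0 -0.15 -0.1 0 0.29;0 -0.1 0 0 0.29;0 0 0 0 0.26;0 0 0 0 0.1;0 0 0 0 0.1;0 0 0 0 0.1;0 0 0 0 0.1" --grip_force 30

```text
clock: 31.22
tcp_pos: [0.5122, 0.1013, 0.0314]
orientation: [-3.13, -0.265, -0.0]
contact_force: [0.0, 1.5, 1.8]
grip_width: 0.0193
```

Request:
carry_out --series "0 -0.15 0 0 0.1;0 -0.15 0 0 0.1;0 -0.2 0 0 0.1;0 0 0 0 0.1;0 0 0 0 0.1"

```text
clock: 31.85
tcp_pos: [0.5114, 0.1061, 0.0314]
orientation: [3.13, 0.265, 0.0]
contact_force: [1.1, -2.5, 2.8]
grip_width: 0.0193
```

```bash
python3 -c "
from bench import r,eyes
from h import *
go(r,[.5116,.1066,.0314],-ROW);snap(eyes,'c4',(240,150))"
```

```text
t 31.85 tcp [0.5114 0.1061 0.0314] F [ 1.07 -2.48  2.83] w 0.0193 
tool cm [ 0.03 -0.05 -0.  ]
yaw 0.0
zaxis [ 1.e-04 -0.e+00 -1.e+00]
```

View pics/c4.png

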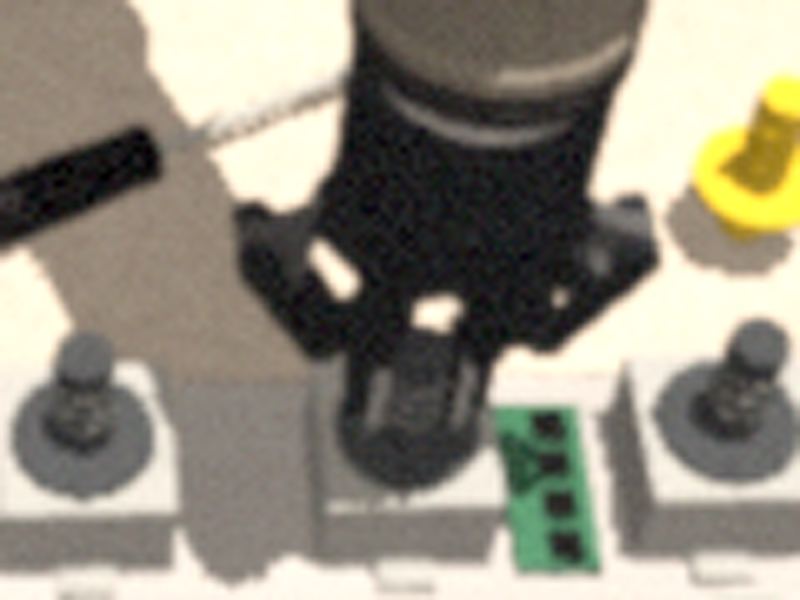

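Request:
carry_out --series "0 -0.05 -0.2 0 0.1;0 0 -0.2 0 0.1;0 0 0 0 0.1;0 0 0 0 0.1"

```text
clock: 32.4
tcp_pos: [0.5111, 0.1067, 0.0352]
orientation: [-3.13, -0.265, 0.0]
contact_force: [-1.5, 0.2, -1.0]
grip_width: 0.0192
```

Free (about the pin's weight, 1.4 N). Lift on.

Request:
carry_out --series "0 0 -0.5 0 0.1;0 0 -0.8 0 0.1;0 0 -1 0 0.1;0 0 -1.5 0 0.1;0 0 -2 0 0.1;0 0 -2 0 0.1;0 0 0 0 0.1;0 0 0 0 0.1"

```text
clock: 33.4
tcp_pos: [0.5109, 0.1064, 0.1132]
orientation: [3.13, 0.265, -0.0]
contact_force: [-0.4, -0.2, -0.9]
grip_width: 0.0193
```

```bash
python3 -c "
from bench import r,eyes
from h import *
go(r,[.4845,-.2434,.1],-ROW);snap(eyes,'c5',(240,130))"
```

```text
t 33.4 tcp [0.5109 0.1064 0.1132] F [-0.42 -0.16 -0.88] w 0.0193 
tool cm [-8.48 34.04  1.32]
yaw -0.0
zaxis [-3.e-04 -2.e-04 -1.e+00]
```

View pics/c5.png

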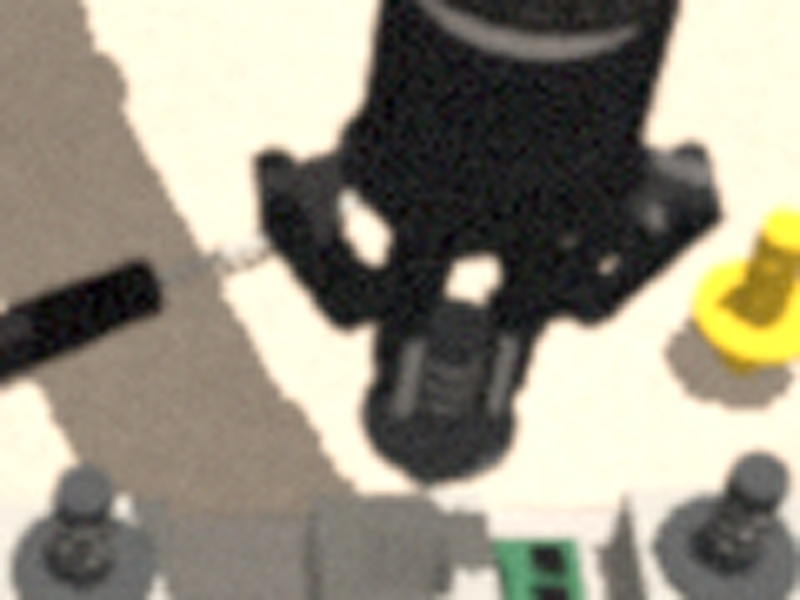

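Request:
carry_out --series "0 0 -3 0 0.1;-1.2 4.9 0 0 0.1;-1.2 4.9 0 0 0.1;-1.2 4.9 0 0 0.1;-1.2 4.9 0 0 0.1;-1.2 4.9 0 0 0.1;-1.2 4.8 0 0 0.1;-1.3 4.8 0 0 0.1"

```text
clock: 34.45
tcp_pos: [0.484, -0.2452, 0.1424]
orientation: [-3.13, -0.265, 0.002]
contact_force: [-0.1, 0.0, -1.8]
grip_width: 0.0191
```

Request:
carry_out --series "0 0 0 0 0.1;0 0 0 0 0.1;0 0 0 0 0.1"

```text
clock: 34.83
tcp_pos: [0.4849, -0.2421, 0.1429]
orientation: [-3.129, -0.269, 0.001]
contact_force: [0.0, -0.3, -2.2]
grip_width: 0.0191
```

```bash
python3 -c "
from bench import r,eyes
from h import *
go(r,[.4845,-.2434,.08],-ROW);snap(eyes,'d1',(100,110))"
```

```text
t 34.83 tcp [ 0.4849 -0.2421  0.1429] F [ 0.03 -0.31 -2.17] w 0.0191 
tool cm [-0.06  0.12  6.29]
yaw 0.002
zaxis [-7.e-04  9.e-04 -1.e+00]
```

View pics/d1.png

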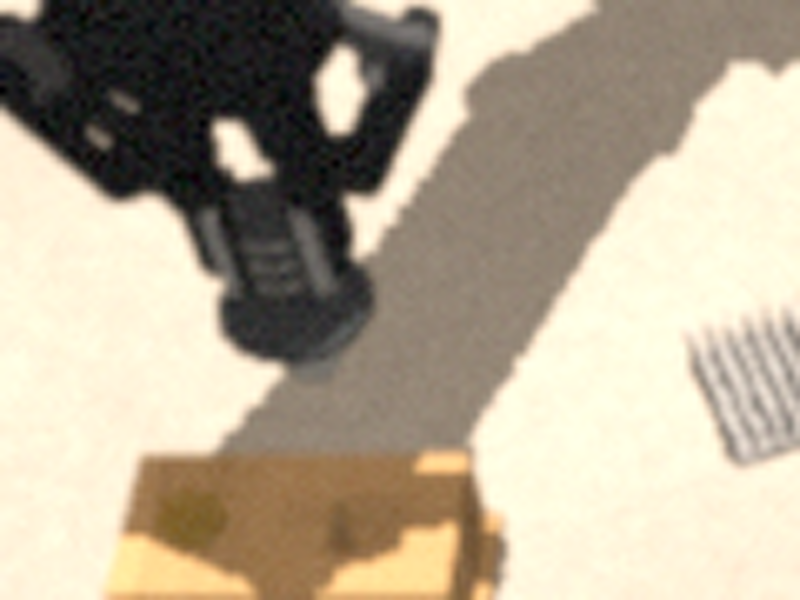

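Run:
```python
from h import *
z=np.load("cam_scene.npz");C=dict(intrinsics=z["K"],R=z["R"],t=z["t"])
a=cv2.imread("pics/d1.png")
P=np.array([.4849,-.2421,.1595])
def q(X): return tuple(int(v) for v in ((proj(C,X)-[100,110]+.5)*6.67))
for rad,zz in [(.025,0),(.025,.004),(.010,.05),(.009,-.03)]:
    pts=np.array([q(P+[rad*np.cos(t),rad*np.sin(t),zz]) for t in np.linspace(0,6.28,40)])
    cv2.polylines(a,[pts],True,(0,0,255),1)
cv2.imwrite("pics/d1o.png",a)
```

```text
(no output)
```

View pics/d1o.png

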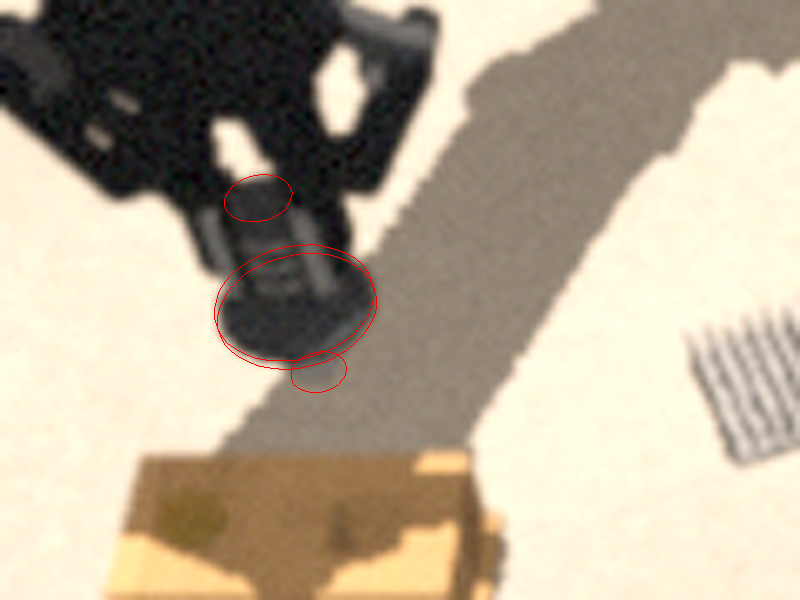

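Request:
carry_out --series "0.2 0.1 3 0 0.1;0 0 3 0 0.1;0 0 1 0 0.1;0 0 0 0 0.1;0 0 0 0 0.1;0 0 0 0 0.1"

```text
clock: 35.62
tcp_pos: [0.4877, -0.2448, 0.0744]
orientation: [3.129, 0.265, 0.003]
contact_force: [0.7, 0.2, -1.5]
grip_width: 0.0193
```

```bash
cat > ov.py <<'E'
from bench import r,eyes
from h import *
import sys
name=sys.argv[1];x0,y0=118,140
go(r,[.4845,-.2434,.0284],-ROW)
fs=[eyes.grab_frame('scene') for _ in range(2)];C=fs[0]
a=np.mean([f['color'].astype(float) for f in fs],0)[y0:y0+66,x0:x0+88]
a=cv2.resize(np.clip(a*2,0,255).astype(np.uint8),(792,594),interpolation=cv2.INTER_CUBIC)
b=a.copy()
P=r.get_obs()['tcp_pos']+[0,0,.0166]
q=lambda X: tuple(int(v) for v in ((proj(C,X)-[x0,y0]+.5)*9))
for rad,zz in [(.025,0),(.025,.004),(.010,.05),(.009,-.03)]:
    pts=np.array([q(P+[rad*np.cos(t),rad*np.sin(t),zz]) for t in np.linspace(0,6.28,40)])
    cv2.polylines(b,[pts],True,(0,0,255),1)
H=np.array([.4845,-.2434,.045])
hp=np.array([q(H+ROW*i*.0135+PER*j*.0135) for i,j in [(1,1),(1,-1),(-1,-1),(-1,1)]]);cv2.polylines(b,[hp],True,(255,0,0),1)
cv2.imwrite(f'pics/{name}.png',a);cv2.imwrite(f'pics/{name}o.png',b)
E
python3 ov.py d2
```

```text
t 35.62 tcp [ 0.4877 -0.2448  0.0744] F [ 0.7   0.17 -1.54] w 0.0193 
tool cm [-0.3  -0.19  4.6 ]
yaw 0.0
zaxis [ 1.8e-03 -8.0e-04 -1.0e+00]
```

View pics/d2.png

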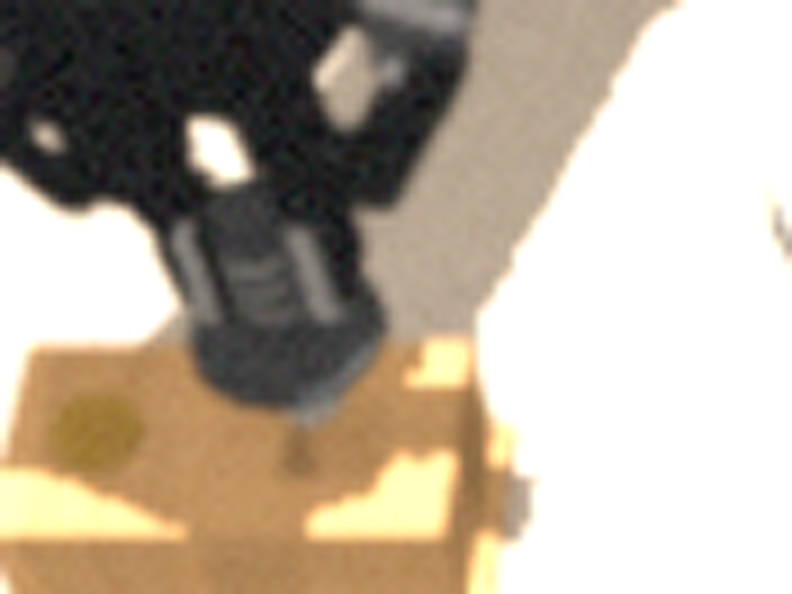

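View pics/d2o.png

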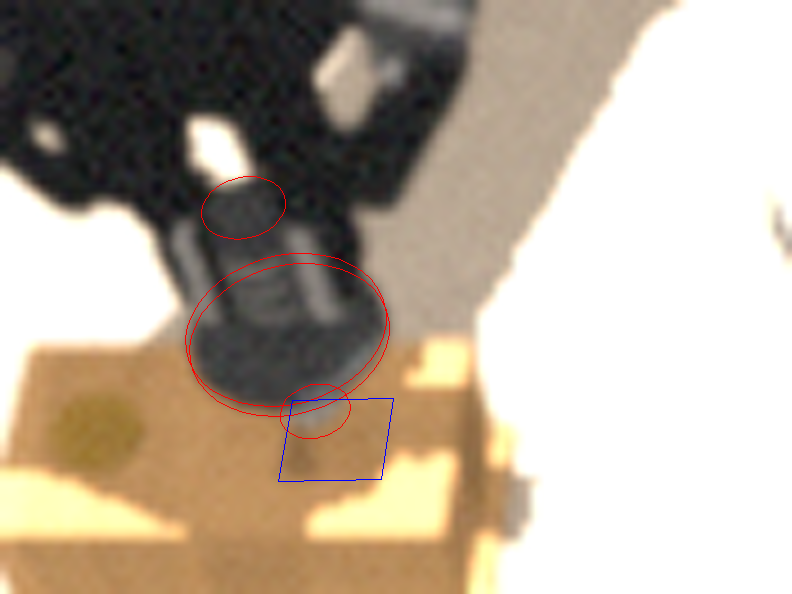

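Request:
carry_out --series "0 -0.1 0.6 0 0.1;0 0 0.6 0 0.1;0 0 0 0 0.1;0 0 0 0 0.1"

```text
clock: 36.22
tcp_pos: [0.4867, -0.2435, 0.0612]
orientation: [-3.13, -0.265, 0.0]
contact_force: [-0.1, 0.1, -1.8]
grip_width: 0.0195
```

```bash
python3 ov.py d3
```

```text
t 36.23 tcp [ 0.4867 -0.2435  0.0612] F [-0.15  0.08 -1.77] w 0.0195 
tool cm [-0.21 -0.05  3.28]
yaw -0.0
zaxis [-2.e-04  1.e-04 -1.e+00]
```

View pics/d3o.png

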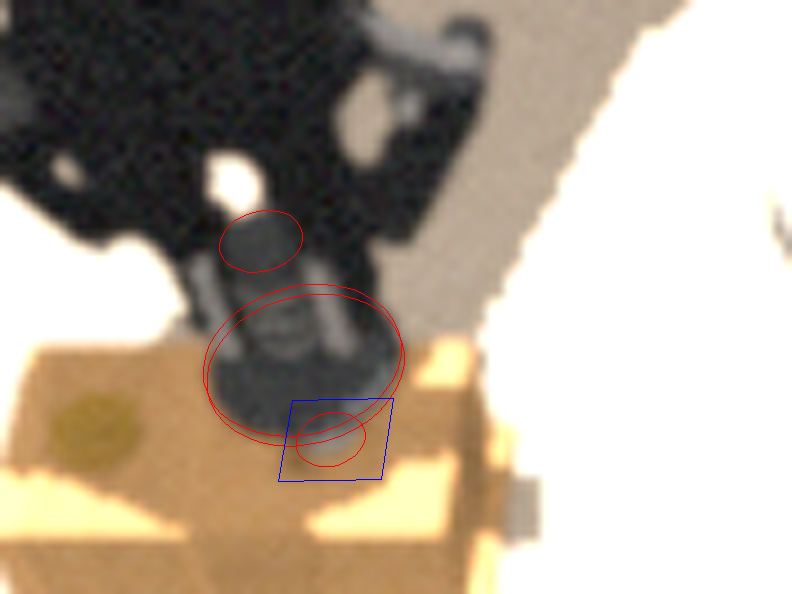

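Request:
carry_out --series "0.2 -0.12 0 0 0.1;0 0 0.3 0 0.1;0 0 0.3 0 0.1;0 0 0 0 0.1;0 0 0 0 0.1"

```text
clock: 36.95
tcp_pos: [0.4884, -0.2421, 0.0553]
orientation: [-3.13, -0.265, 0.0]
contact_force: [0.4, -0.1, -1.8]
grip_width: 0.0191
```

Request:
carry_out --series "0 0 0.3 0 0.1;0 0 0.2 0 0.1;0 0 0 0 0.1"

```text
clock: 37.33
tcp_pos: [0.4883, -0.2419, 0.0501]
orientation: [-3.13, -0.265, 0.001]
contact_force: [0.1, 0.4, -1.4]
grip_width: 0.0191
```

```bash
python3 ov.py d4
```

```text
t 37.33 tcp [ 0.4883 -0.2419  0.0501] F [ 0.12  0.39 -1.37] w 0.0191 
tool cm [-0.4   0.08  2.17]
yaw 0.0
zaxis [-4.e-04  2.e-04 -1.e+00]
```

View pics/d4o.png

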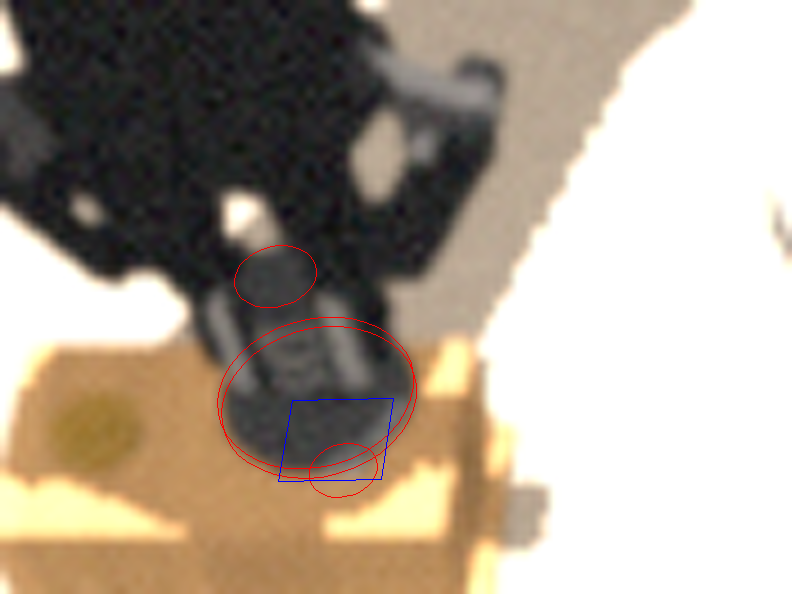

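Request:
carry_out --series "0 0 0.3 0 0.1;0 0 0.3 0 0.1;0 0 0.3 0 0.1;0 0 0 0 0.1;0 0 0 0 0.1"

```text
clock: 38.05
tcp_pos: [0.4885, -0.242, 0.0414]
orientation: [3.13, 0.265, 0.0]
contact_force: [0.2, 0.8, -1.8]
grip_width: 0.0194
```

Request:
carry_out --series "0 0 0.3 0 0.1;0 0 0.2 0 0.1;0 0 0 0 0.1;0 0 0 0 0.1"

```text
clock: 38.55
tcp_pos: [0.4886, -0.242, 0.0364]
orientation: [3.13, 0.265, 0.0]
contact_force: [0.4, 0.8, -2.7]
grip_width: 0.0191
```

Request:
carry_out --series "0 0 0.2 0 0.1;0 0 0.2 0 0.1;0 0 0 0 0.1;0 0 0 0 0.1"

```text
clock: 39.05
tcp_pos: [0.4885, -0.242, 0.0323]
orientation: [-3.13, -0.265, 0.0]
contact_force: [-0.6, -0.4, -1.7]
grip_width: 0.0193
```

```bash
python3 ov.py d5
```

```text
t 39.05 tcp [ 0.4885 -0.242   0.0323] F [-0.6  -0.4  -1.66] w 0.0193 
tool cm [-0.42  0.07  0.39]
yaw 0.0
zaxis [-0.  0. -1.]
```

View pics/d5o.png

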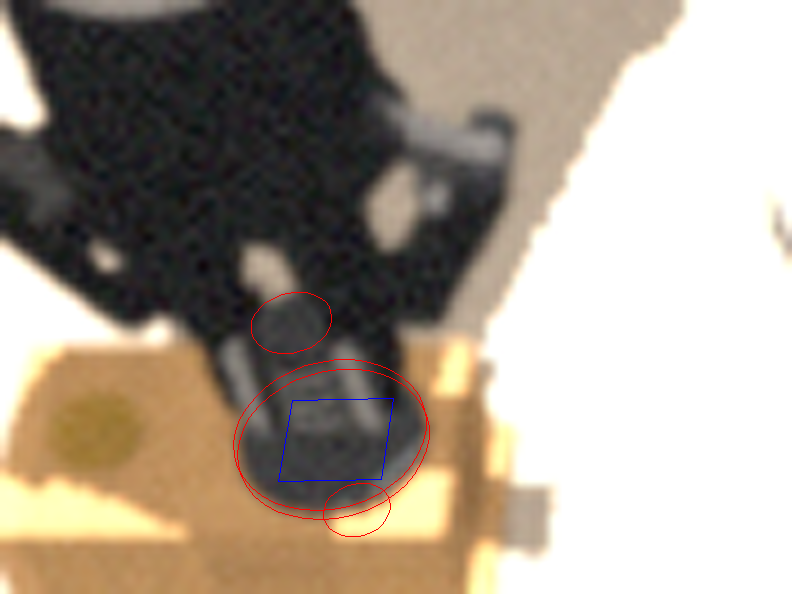

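Request:
carry_out --series "0 0 0.15 0 0.1;0 0 0.1 0 0.1;0 0 0 0 0.1;0 0 0 0 0.1"

```text
clock: 39.65
tcp_pos: [0.4885, -0.242, 0.0298]
orientation: [3.13, 0.265, 0.0]
contact_force: [0.4, -0.4, -2.1]
grip_width: 0.0191
```

Request:
carry_out --series "0 0 0.05 0 0.1;0 0 0 0 0.1;0 0 0 0 0.1"

```text
clock: 40.02
tcp_pos: [0.4885, -0.242, 0.0293]
orientation: [3.13, 0.265, 0.0]
contact_force: [-0.0, 0.6, -1.7]
grip_width: 0.0187
```

Request:
carry_out --series "0 0 0.05 0 0.1;0 0 0 0 0.1;0 0 0 0 0.1"

```text
clock: 40.4
tcp_pos: [0.4885, -0.242, 0.0288]
orientation: [-3.13, -0.265, 0.0]
contact_force: [-0.3, -0.3, -1.8]
grip_width: 0.0194
```

Request:
carry_out --series "0 0 0.05 0 0.1;0 0 0 0 0.1;0 0 0 0 0.1"

```text
clock: 40.78
tcp_pos: [0.4885, -0.242, 0.0284]
orientation: [3.13, 0.265, 0.0]
contact_force: [0.1, 0.5, 0.7]
grip_width: 0.0192
```

Request:
carry_out --series "0 0 0.05 0 0.1;0 0 0 0 0.1;0 0 0 0 0.1"

```text
clock: 41.15
tcp_pos: [0.4886, -0.242, 0.0284]
orientation: [3.13, 0.265, 0.0]
contact_force: [-2.2, 0.9, 5.7]
grip_width: 0.0191
```

Request:
carry_out --series "0 0 -0.03 0 0.1;0 0 0 0 0.26;0 0 0 0 0.3;0 0 0 0 0.4;0 0 0 0 0.45;0 0 0 0 0.45"

```text
clock: 41.9
tcp_pos: [0.4885, -0.242, 0.0281]
orientation: [3.13, 0.265, 0.0]
contact_force: [0.9, -1.0, -1.3]
grip_width: 0.0384
```

```bash
python3 ov.py d6
```

```text
t 41.9 tcp [ 0.4885 -0.242   0.0281] F [ 0.88 -1.01 -1.3 ] w 0.0384 
tool cm [-0.42  0.07 -0.03]
yaw 0.0
zaxis [ 0. -0. -1.]
```

View pics/d6o.png

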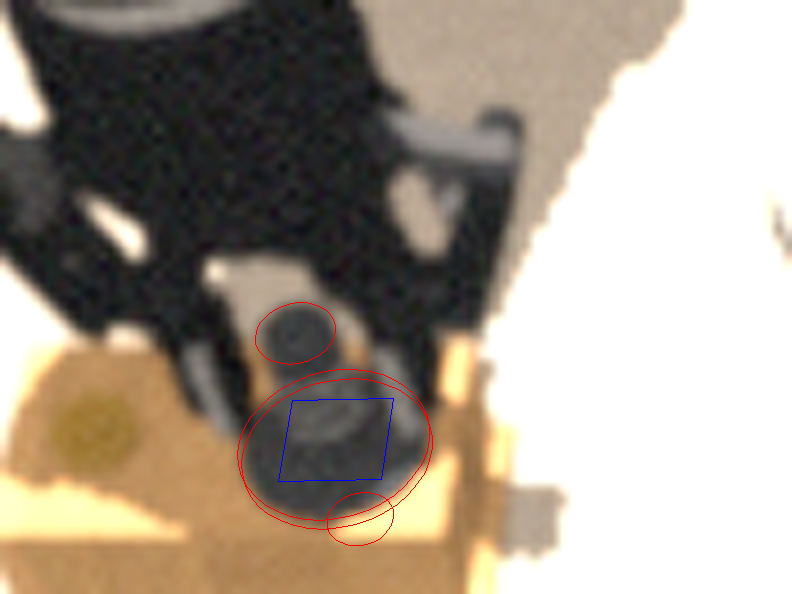

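Request:
carry_out --series "0 0 -1 0 0.45;0 0 -2 0 0.45;0 0 -4 0 0.45;0 0 -4 0 0.45;0 0 -4 0 0.45;-3 4 -2 0 0.45;-3 5 0 0 0.45;-3 5 0 0 0.45"

```text
clock: 43.0
tcp_pos: [0.4229, -0.3966, 0.1997]
orientation: [3.129, 0.266, 0.003]
contact_force: [1.2, 0.3, 0.5]
grip_width: 0.0382
```

Request:
carry_out --series "-1 5 0 0 0.45;-1 5 0 0 0.45;0 0 0 0 0.45;0 0 0 0 0.45"

```text
clock: 43.5
tcp_pos: [0.4205, -0.4963, 0.1983]
orientation: [-3.13, -0.265, -0.0]
contact_force: [0.4, -0.5, -1.2]
grip_width: 0.0385
```

```bash
python3 ov.py d7
python3 - <<'E'
from bench import r,eyes
from h import *
s=eyes.grab_frame('scene');t=eyes.grab_frame('top')
cv2.imwrite('pics/fin.png',np.hstack([cv2.resize(s['color'],(400,300)),cv2.resize(t['color'],(400,300))]))
def ov(f,name,x0,y0,w,h,k):
    a=cv2.resize(f['color'][y0:y0+h,x0:x0+w],None,fx=k,fy=k,interpolation=cv2.INTER_CUBIC)
    b=a.copy();P=np.array([.4845,-.2434,.045])
    for rad,zz in [(.025,0),(.025,.004),(.010,.05)]:
        cv2.polylines(b,[np.array([((proj(f,P+[rad*np.cos(q),rad*np.sin(q),zz])-[x0,y0]+.5)*k).astype(int) for q in np.linspace(0,6.28,40)])],True,(0,0,255),1)
    return np.hstack([a,b])
cv2.imwrite('pics/fin2.png',np.vstack([ov(s,'s',115,155,65,60,6),ov(t,'t',335,165,65,60,6)])[:720])
E
```

```text
t 43.5 tcp [ 0.4205 -0.4963  0.1983] F [ 0.39 -0.5  -1.22] w 0.0385 
tool cm [ 10.55 -23.84  17.02]
yaw 0.0
zaxis [ 3.e-04  8.e-04 -1.e+00]
```

View pics/fin.png

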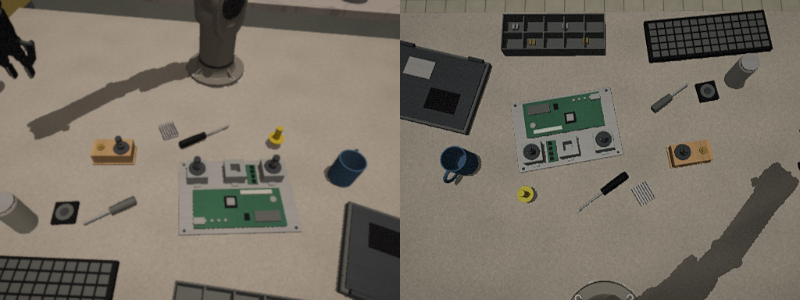

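View pics/fin2.png

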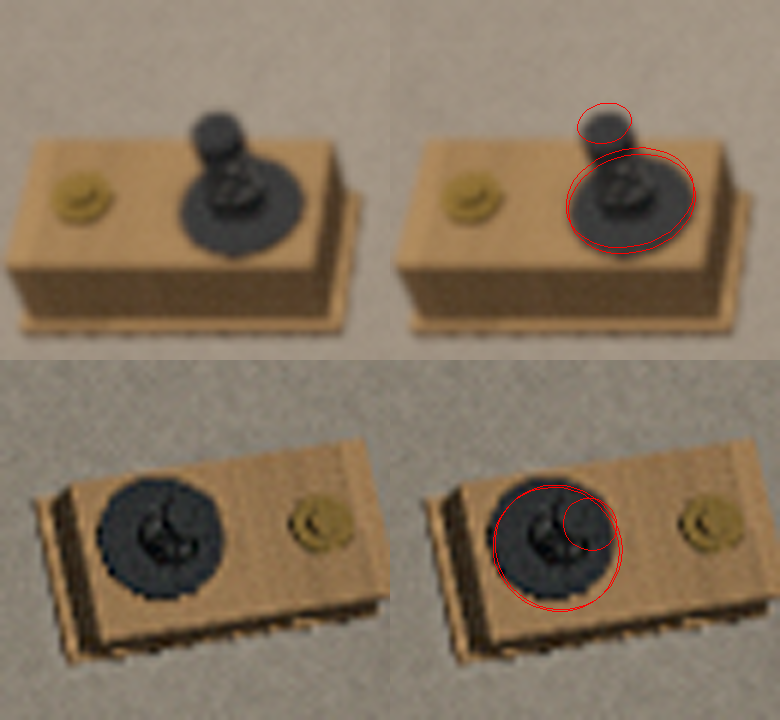

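Run:
```python
from bench import r,eyes
from h import *
fs=[eyes.grab_frame('top') for _ in range(3)];t=fs[0]
a=np.mean([f['color'].astype(float) for f in fs],0)
def c(x0,y0):
    return cv2.resize(np.clip(a[y0:y0+32,x0:x0+32]*2.6,0,255).astype(np.uint8),(390,390),interpolation=cv2.INTER_CUBIC)
P=np.array([.4873,-.2415,.045]);im=c(346,175)
for rad,zz in [(.025,.004),(.010,.05)]:
    cv2.polylines(im,[np.array([((proj(t,P+[rad*np.cos(q),rad*np.sin(q),zz])-[346,175]+.5)*390/32).astype(int) for q in np.linspace(0,6.28,40)])],True,(0,0,255),1)
cv2.imwrite('pics/f3.png',np.hstack([c(346,175),im]))
cv2.imwrite('pics/f4.png',np.hstack([c(246,160),c(152,177)]))
```

```text
(no output)
```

View pics/f3.png

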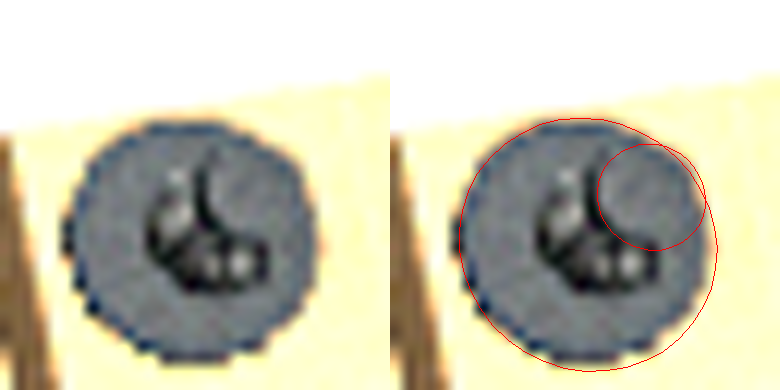

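View pics/f4.png

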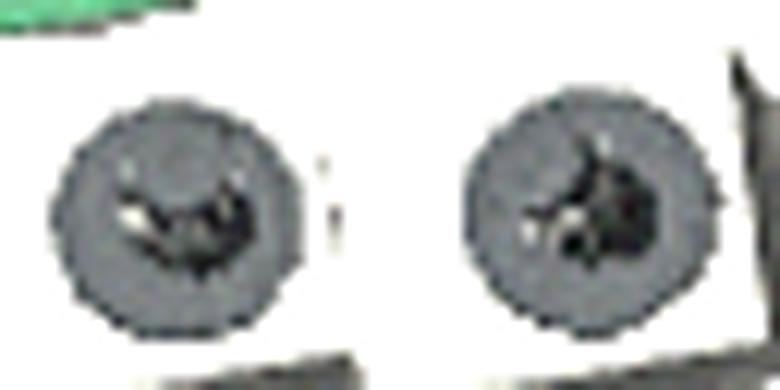

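The parked pin stands upright: its top disc lies where the model puts it for a pin with its flange flat. The sound pins are undisturbed, so I am handing in.

```bash
python3 -c "
from bench import r
print(r.hand_in())"
```

```text
the job is handed in; nothing more can be done
None
```

The middle pin was the loose one. It is now parked in the rack's empty hole, and I handed the job in at about 44 s.

**Finding it:** I rocked the right pin both ways; it moved about 1.9 mm in total and then stopped hard, so it is sound. The middle pin slid freely for about 10.6 mm between its stops. I did not touch the left pin once the middle one had shown itself. While feeling, I held the jaws a few millimetres wider than the pin and pushed with one pad. I only gripped the middle pin in full to lift it.

**Parking it:** It came out by its weight alone and went down the hole without touching the sides. The flange met the rack at the height I expected, with about 6 N at most, before I let go.

**Last checks:** In both cameras the pin stands upright with its flange flat, about 2–3 mm off the hole's centre, which the hole allows. The other two pins look as they did at the start, and I saw nothing else moved. The gripper is clear of everything.

**What disagreed or went wrong:**
- **Tool height:** The reported tool height is about 37 mm too low against both cameras. I confirmed this by touching the table with the fingertips and worked from the measured offset.
- **Table touch:** That touch reached about 44 N at the wrist. It was the fingertips, not the gripper body, but it is above the 40 N limit set for the body.
- **Push on the right pin:** One push reached about 6.4 N, above the 3–4 N asked for. The force at the bush is higher through leverage, and I can't confirm it stayed under 16 N.
- **Middle pin:** While I was first feeling it, the fingertips brushed its flange (about 4 N) until I raised them 2 mm.

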